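# Put the reagent containers in their spill trays

### The arm

A 7-joint arm with a two-finger parallel gripper is mounted at the origin on a cart in front of the work surface, level with it; the furniture and walls round the work are solid. World frame = base frame: x ahead of the robot, y to its left, z up, the work surface at z = 0. Lengths are in m, angles in rad, forces in N, time in s.
With the tool pointing down it reaches from about 0.425 to 0.875 m from the base axis. Payload 9.9 kg.
Tool frame: the origin (TCP) lies at the very end of the fingers, on their centre line; the grasp point (between the pads) lies 19 mm behind it (grip_point_offset is the distance from the TCP to the grasp point, in m); z points along the fingers, y is the direction in which the jaws open and shut (so a half turn about z gives the same grasp; the last joint's range is limited). The gripper opens to 85 mm and grips with 20 to 120 N. Pads are 22 mm wide; open, the fingers measure 114 mm over their backs; the gripper's body (76 mm by 85 mm) begins 54 mm behind the grasp point. The pads swing forward as they close: fully open they stand 13 mm farther back than shut.
Start: joints at [-1.418, 0.576, 0.025, 1.437, -0.015, 1.129, -0.057], TCP at [0.158, 0.656, 0.196] pointing down, gripper open.
Joint ranges: [-2.76, 2.76], [-0.34, 2.15], [-1.52, 1.57], [0.19, 2.46], [-1.09, 4.23], [0.17, 1.99], [-2.82, 2.82]. Speed limits (rad/s): [2.22, 2.22, 3.01, 3.01, 3.14, 3.14, 3.14].

### API

Orientations are given as a unit quaternion [w, x, y, z].
In Python, from bench import * gives the robot as it stands.
- The arm moves only by the tool jog_arm, never from a script. Its argument "rows" is a list of rows, each a list of 4 numbers: the shift along the tool's x, y, z in cm, then the turn about the tool's z in degrees. A call has 1 to 12 rows; each row is the pose to reach, as a shift and turn from the pose commanded when the call began, along the tool's axes at that moment; what a row does not reach only later rows make up. A row lasts 1/10 s, in which the tool goes at most 50 mm and 8.59 degrees, less where a joint would pass 70% of its speed; a pose out of reach is approached as far as the arm can. A call with a gripper value outside its range is refused whole. "fingers" is the finger opening in cm, from 0 to 8.54, set as the call begins (left out, the last holds). The fingers move at their own pace and stop on an object; "force" is the grip in N (left out, the last holds). Time passes only in rows, so rows that repeat a pose let the fingers close. It gives the time, the measured TCP pose, the force and the opening at its end, in the units of the state.
- get_obs(): the state, without advancing time (a new reading comes with each control period).
- capture(name): name is "scene" or "side" or "wrist"; returns (picture, depth): 400x640x3 uint8, blue, green, red; 400x640 float32, m along the optical axis (not along the pixel's ray), 0 where there is no reading.
- camera_info(name): a dict with "vertical_fov" (degrees; the focal length in pixels is half the picture's height over the tangent of half this angle, whatever the lens; pixels are square), "cx", "cy" (the principal point, pixels), "dist_coeffs" ([k1, k2, p1, p2, k3] as OpenCV has them; the pictures are not rectified), "R" (3x3) and "t" (3): a world point X has camera coordinates R X + t; the wrist camera has in their place "mount" (4x4, takes a point from camera to tool coordinates, whose origin is the TCP and whose axes are the flange's). Camera axes: x right, y down, z forward; pixel columns grow to the right and rows downward; lengths in m; the calibration is good to about 2 mm. A picture is of the moment at which its call begins: read the wrist's pose just before it. camera_info takes no time and is no camera call.
- close_job(): hands the job in, once; it reports no verdict.
The state is a dict: "clock": time; "joint_positions": joint angles; "joint_vel": joint speeds; "joint_efforts": joint torques, N m; "eef_pos": TCP position; "orientation": TCP orientation; "wrist_force": force on the tool from outside, world axes, zero at the start; "moment": the same for the moment, N m; "opening": finger opening in m.
Only numpy, scipy, OpenCV 4.12 (cv2) and the standard library are available. Lean on these libraries where they do the work, as an engineer would, in place of code of your own. Each camera call takes 0.05 s, during which the arm holds its last target.

### The job

Stand every reagent container upright in the spill tray that matches it: the red-capped vial in the smallest round dish, the dark brown bottle in the middle-sized round dish, the blue-lidded jar in the largest round dish, and the cream trough in the oblong tray, lying along it. Each must sit flat on the floor of its tray, inside the rim. Leave the well plate between them where it lies.

Things in the scene. Friction and masses are not known exactly. Their poses are not given: they have to be found in the camera images.
- vial_center (a point): small round vial with a red screw cap, 24 mm across and 60 mm tall, standing on the worktop. Position: its centre, half-way up; z axis up.
- brown_bottle_center (a point): very dark brown round bottle with a dark cap, 42 mm across and 104 mm tall, standing; its body is straight up to about 75 mm above its foot, then narrows to the 36 mm cap; grip the upper half of the straight body, some 60 to 68 mm above the foot, so that the top does not meet the palm of a short-fingered gripper. Position: its centre, half-way up; z axis up.
- jar_center (a point): wide round jar with a blue screw lid, 53 mm across and 86 mm tall, standing; the lid is the top 13 mm; grip it half-way up or a little higher. It is the one within the robot's reach (two like it by the back wall at the far left belong to the room). Position: its centre, half-way up; z axis up.
- trough_center (a point): cream reagent trough, an open-topped narrow box 40 mm high: its body is 42 mm wide (own x axis) and 136 mm long (own y axis), on a flat foot 56 by 150 mm and 3 mm thick. Grip across the 42 mm width over the middle of its length. Position: its centre, half-way up; z axis up.
- small_dish: smallest of three round spill dishes, 44 mm across inside, 52 mm outside. White plastic with a dark grey liner. Fixed to the worktop, floor 3 mm thick, rim 9 mm high and 4 mm thick. Position: centre of its underside, on the worktop; z axis up.
- medium_dish: middle one of the three round spill dishes, 62 mm across inside, 70 mm outside. White plastic with a dark grey liner. Fixed to the worktop, floor 3 mm thick, rim 9 mm high and 4 mm thick. Position: centre of its underside, on the worktop; z axis up.
- large_dish: largest of the three round spill dishes, 78 mm across inside, 86 mm outside. White plastic with a dark grey liner. Fixed to the worktop, floor 3 mm thick, rim 9 mm high and 4 mm thick. Position: centre of its underside, on the worktop; z axis up.
- long_tray: oblong spill tray, 76 mm (own x axis) by 170 mm (own y axis) inside, 84 by 178 mm outside. White plastic with a dark grey liner. Fixed to the worktop, floor 3 mm thick, rim 9 mm high and 4 mm thick. Position: centre of its underside, on the worktop; z axis up.
- well_plate_center (a point): flat 96-well plate with orange-brown wells, 86 by 128 mm and 14 mm high, lying loose among the containers and trays; it stays where it is. Position: its centre, half-way up; z axis up.
Mind the look-alikes: they are no part of the job. What is shaped like the part that bears jar_center but pink is not meant. What is shaped like the large_dish but pink is not meant.

How it is judged:
At the end, for the whole second after the job is handed in: Each container upright (0.1 rad) on the floor of its own tray (height within 4 mm), released; vial and brown bottle within 13 mm of their dishes' centres, jar within 15 mm, trough within 16 mm of the long tray's centre and 0.25 rad of its length (horizontal distance between vial_center and small_dish below 0.013 m and z of vial_center in the frame of small_dish between 0.029 and 0.037 m and angle between each of vial_center, brown_bottle_center, jar_center, trough_center's own z axis and vertical below 0.1 rad and horizontal distance between brown_bottle_center and medium_dish below 0.013 m and z of brown_bottle_center in the frame of medium_dish between 0.051 and 0.059 m and horizontal distance between jar_center and large_dish below 0.015 m and z of jar_center in the frame of large_dish between 0.042 and 0.05 m and horizontal distance between trough_center and long_tray below 0.016 m and z of trough_center in the frame of long_tray between 0.019 and 0.027 m and angle between the y axis of trough_center and the y axis of long_tray, either way round below 0.25 rad); the robot touches nothing.
It fails at once if the well plate is pushed more than 20 mm from where it lay (distance of well_plate_center from where it was at the start of the episode above 0.02 m).
It also fails if it takes over 115 s, if anything falls off the work surface, if the arm or the gripper's body presses on something with over 40 N, if the wrist force passes 120 N, or if a joint passes its speed limit or range.

## Working session

There is one attempt and no reset: what is moved stays moved. The work goes in short steps, Python scripts to look and compute and a tool call to move; the robot and the scene stay as the last step left them, time stands still between calls to the robot, and variables do not carry over. Pictures are saved under pics/ and viewed, and the job is handed in when it is done.

Besides the shell and the picture viewer there is one more tool, called after "Emit:" by a JSON object that holds its "method" and its "body". jog_arm: Moves the arm, as the interface text tells. Its arguments: {"type":"object","properties":{"rows":{"type":"array"},"fingers":{"type":"number"},"force":{"type":"number"}},"required":["rows"]}

```bash
ls; mkdir -p pics; cat > h.py <<'E'
from bench import *
import numpy as np, cv2
def K(n):
    i=camera_info(n); f=200/np.tan(np.radians(i["vertical_fov"])/2)
    return np.array([[f,0,i["cx"]],[0,f,i["cy"]],[0,0,1]]),np.array(i["dist_coeffs"],float),i
def ray(n,uv,T=None):
    k,d,i=K(n); p=cv2.undistortPoints(np.array(uv,float).reshape(-1,1,2),k,d).reshape(-1,2)
    r=np.c_[p,np.ones(len(p))]
    if T is None:
        R=np.array(i["R"]);t=np.array(i["t"]); return -R.T@t, r@R
    M=T@np.array(i["mount"]); return M[:3,3], r@M[:3,:3].T
def onz(n,uv,z,T=None):
    o,r=ray(n,uv,T); s=(z-o[2])/r[:,2]; return o+s[:,None]*r
def tool():
    from scipy.spatial.transform import Rotation as Ro
    s=get_obs(); q=s["orientation"]; T=np.eye(4); T[:3,:3]=Ro.from_quat([q[1],q[2],q[3],q[0]]).as_matrix(); T[:3,3]=s["eef_pos"]; return T
E
python3 - <<'E'
from h import *
s=get_obs();print(s)
T=tool();print(T.round(3))
for n in("scene","side","wrist"):
    p,d=capture(n);cv2.imwrite(f"pics/{n}0.png",p);np.save(n+"0.npy",d)
    i=camera_info(n);print(n,i)
E
```

```text
pics
{'clock': 0.0, 'joint_positions': array([-1.41779528,  0.57656382,  0.02486131,  1.43791308, -0.01500096,
        1.12900123, -0.05650477]), 'joint_vel': array([ 5.43221667e-04, -3.80436119e-05, -7.41590595e-04, -5.80215698e-05,
       -1.41614147e-03,  4.04778742e-04, -6.22211905e-04]), 'joint_efforts': array([-2.79126652e-04, -7.65765095e+01,  2.24986777e+00, -2.85960245e+01,
        1.51649531e-02,  1.29262000e-02,  1.05428251e-05]), 'eef_pos': array([0.15823745, 0.65565881, 0.19562   ]), 'orientation': array([-5.13743608e-05,  1.18116887e-01,  9.92999334e-01, -8.48750242e-04]), 'wrist_force': array([0.65799529, 0.20851533, 0.13442605]), 'moment': array([ 0.0091987 , -0.02398794, -0.01046514]), 'opening': 0.08554709530598698}
[[-0.972  0.235 -0.     0.158]
 [ 0.235  0.972 -0.002  0.656]
 [-0.    -0.002 -1.     0.196]
 [ 0.     0.     0.     1.   ]]
scene {'vertical_fov': 49.717534943831694, 'cx': 319.3038257589354, 'cy': 203.98375904328117, 'dist_coeffs': array([-0.10254381,  0.        ,  0.        ,  0.        ,  0.        ]), 'R': array([[ 0.52114895, -0.85344417,  0.006067
[... 369 characters left out ...]
358184, -0.00780373],
       [-0.25912834, -0.59006366, -0.76464199],
       [ 0.2963445 ,  0.70492426, -0.64440804]]), 't': array([-0.51267076,  0.17865517,  0.84585042])}
wrist {'vertical_fov': 61.02144938538599, 'cx': 315.67378592093723, 'cy': 207.7217599712854, 'dist_coeffs': array([-0.0604809,  0.       ,  0.       ,  0.       ,  0.       ]), 'mount': array([[-1.88830913e-04, -9.61750642e-01, -2.73926390e-01,
         6.97635431e-02],
       [ 9.99999821e-01, -3.37068787e-04,  4.94093477e-04,
        -8.73118571e-04],
       [-5.67526755e-04, -2.73926248e-01,  9.61750533e-01,
        -1.78543796e-01],
       [ 0.00000000e+00,  0.00000000e+00,  0.00000000e+00,
         1.00000000e+00]])}
```

View pics/scene0.png

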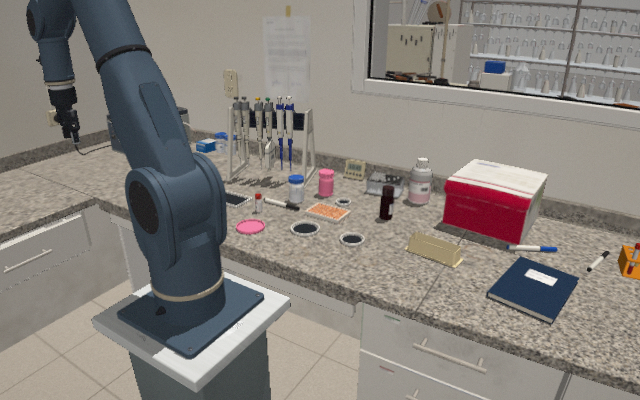

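View pics/side0.png

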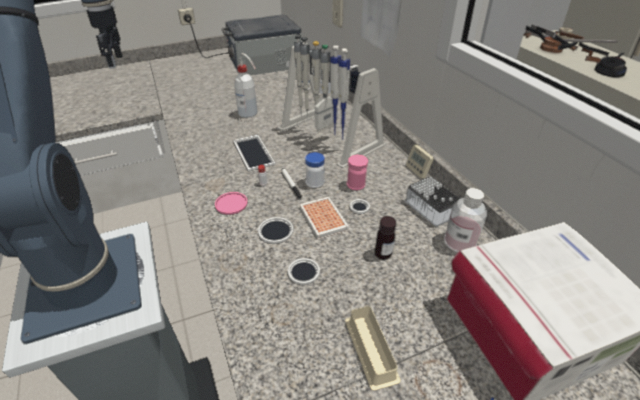

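View pics/wrist0.png

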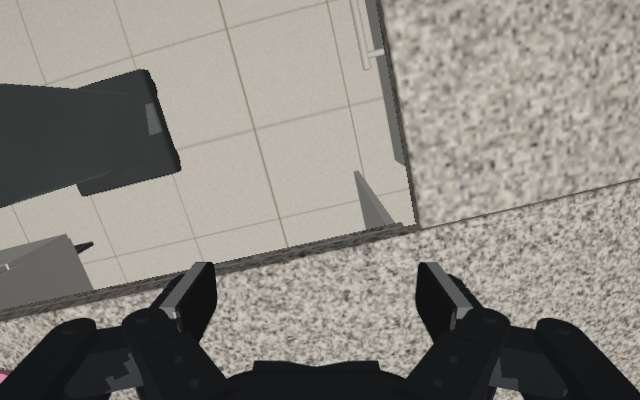

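```bash
python3 - <<'E'
import cv2
p=cv2.imread("pics/side0.png")
cv2.imwrite("pics/s1.png",cv2.resize(p[125:285,205:405],None,fx=4,fy=4,interpolation=3)[:600])
cv2.imwrite("pics/s1b.png",cv2.resize(p[200:400,290:420],None,fx=3,fy=3,interpolation=3))
p=cv2.imread("pics/scene0.png")
cv2.imwrite("pics/s2.png",cv2.resize(p[145:275,215:415],None,fx=4,fy=4,interpolation=3))
E
```

```text
(no output)
```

View pics/s1.png

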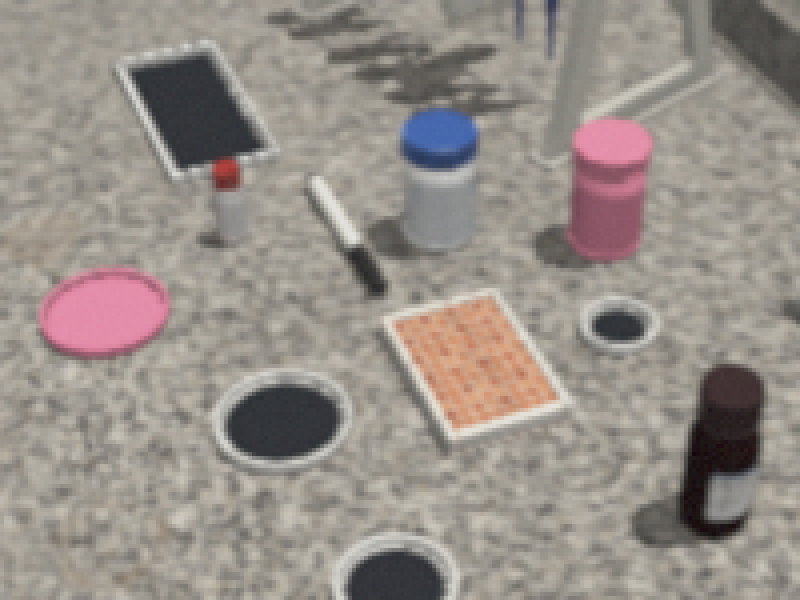

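View pics/s1b.png

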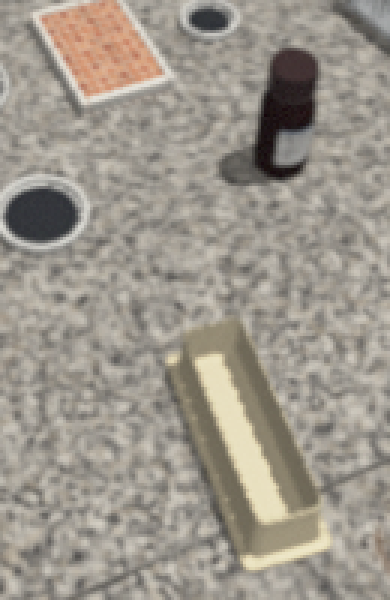

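View pics/s2.png

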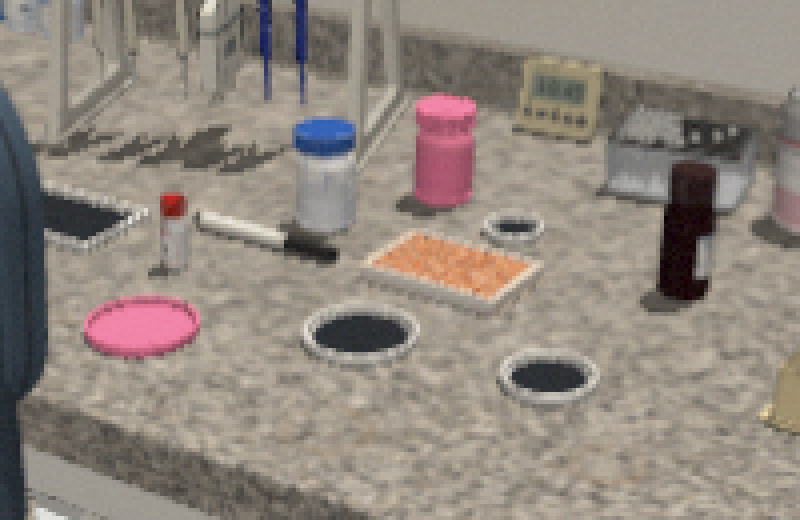

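```bash
python3 - <<'E'
from h import *
np.set_printoptions(precision=4,suppress=True)
c=lambda s,o,p:[o[0]+(p[0]+.5)/s-.5,o[1]+(p[1]+.5)/s-.5]
A=lambda p:c(4,(205,125),p); B=lambda p:c(3,(290,200),p); C=lambda p:c(4,(215,145),p)
for nm,z,a,b in [("vial",.06,(227,166),(174,199)),("jar",.086,(440,128),(325,128)),("bottle",.104,(733,382),(693,170)),("small",.009,(619,324),(514,226)),("large",.009,(282,417),(361,331)),("medium",.009,None,(549,374)),
 ("pinkdish",.009,(104,310),(142,325)),("pinkjar",.086,(612,138),(445,105)),
 ("plate1",.014,(384,316),None),("plate2",.014,(495,290),(415,230)),("plate3",.014,(570,402),(541,262)),("plate4",.014,(452,438),(492,300)),
 ("tr1",.009,(115,65),None),("tr2",.009,(213,41),None),("tr3",.009,(278,152),None),("tr4",.009,(176,177),None),
 ("rack",0,(550,160),None)]:
    r=onz("side",[A(a)],z)[0] if a else onz("side",[B((41,211))],z)[0]
    print(nm,r[:2],onz("scene",[C(b)],z)[0][:2] if b else"")
for nm,z,a in [("t1",.04,(180,335)),("t2",.04,(238,318)),("t3",.04,(321,500)),("t4",.04,(252,522)),("f1",.003,(245,570)),("f2",.003,(330,546)),("f3",.003,(167,357))]:
    print(nm,onz("side",[B(a)],z)[0][:2])
E
```

```text
vial [0.47   0.1867] [0.4661 0.1837]
jar [0.6056 0.1344] [0.6035 0.1326]
bottle [ 0.6439 -0.1782] [ 0.6397 -0.18  ]
small [ 0.6673 -0.0154] [ 0.6645 -0.0151]
large [ 0.4396 -0.0103] [ 0.4379 -0.0106]
medium [ 0.455  -0.1579] [ 0.4532 -0.158 ]
pinkdish [0.3639 0.1332] [0.3595 0.1318]
pinkjar [0.7057 0.0772] [0.7047 0.0767]
plate1 [0.5288 0.0477] 
plate2 [0.6055 0.043 ] [0.6039 0.0448]
plate3 [ 0.603  -0.0732] [ 0.6043 -0.072 ]
plate4 [ 0.5252 -0.0729] [ 0.5248 -0.072 ]
tr1 [0.4451 0.4338] 
tr2 [0.5286 0.4375] 
tr3 [0.5269 0.2613] 
tr4 [0.4484 0.261 ] 
rack [0.7134 0.1817] 
t1 [ 0.4892 -0.312 ]
t2 [ 0.5287 -0.3154]
t3 [ 0.5126 -0.4426]
t4 [ 0.4708 -0.4382]
f1 [ 0.4651 -0.447 ]
f2 [ 0.5169 -0.4546]
f3 [ 0.4866 -0.3017]
```

```bash
cat >> h.py <<'E'
def go(x,y,z,yaw):
    """row (cm,cm,cm,deg) from present pose; yaw = world angle of tool y, deg mod 180"""
    T=tool(); d=T[:3,:3].T@(np.array([x,y,z])-T[:3,3])*100
    a=np.degrees(np.arctan2(T[1,1],T[0,1])); t=-(yaw-a)
    alt=[(t+360)%360-360+180*k for k in range(4)]
    j=np.degrees(get_obs()["joint_positions"][6])
    print("row",d.round(2),"turn opts",[round(v,1) for v in alt if abs(v)<=180],"yaw now",a.round(1),"j7",j.round(1))
E
python3 -c "
from h import *
go(.468,.165,.2,0)"
```

```text
row [-41.63 -40.44  -0.36] turn opts [np.float64(-103.6), np.float64(76.4)] yaw now 76.4 j7 -3.2
```

Emit:
{"method": "jog_arm", "body": {"rows": [[-41.6,-40.4,-0.4,76.4],[-41.6,-40.4,-0.4,76.4],[-41.6,-40.4,-0.4,76.4],[-41.6,-40.4,-0.4,76.4],[-41.6,-40.4,-0.4,76.4],[-41.6,-40.4,-0.4,76.4],[-41.6,-40.4,-0.4,76.4],[-41.6,-40.4,-0.4,76.4],[-41.6,-40.4,-0.4,76.4],[-41.6,-40.4,-0.4,76.4],[-41.6,-40.4,-0.4,76.4],[-41.6,-40.4,-0.4,76.4]], "fingers": 6}}

```text
clock: 1.35
eef_pos: [0.4695, 0.162, 0.2008]
orientation: [0.001, 0.708, 0.706, 0.0]
wrist_force: [-0.2, 0.3, 0.8]
opening: 0.0601
```

```bash
python3 - <<'E'
from h import *
T=tool();np.save("T1.npy",T);p,d=capture("wrist");cv2.imwrite("pics/w1.png",p);print(get_obs()["joint_positions"].round(2),get_obs()["joint_vel"].round(2))
E
```

```text
[-0.77  0.34  0.48  1.9  -0.18  0.94 -0.21] [-0.06 -0.01 -0.02  0.02  0.01 -0.   -0.13]
```

View pics/w1.png

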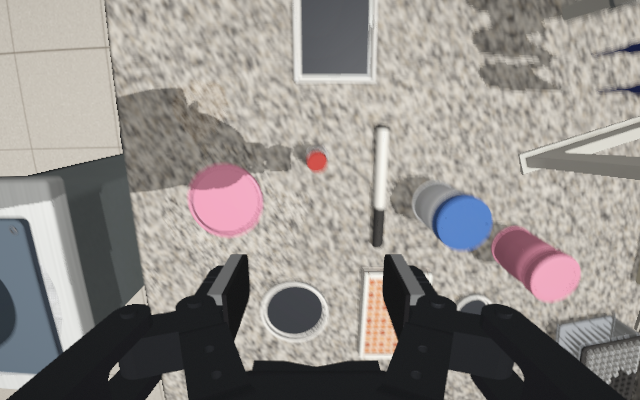

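```bash
python3 - <<'E'
from h import *
np.set_printoptions(precision=4,suppress=True)
T=np.load("T1.npy")
for n,uv,z in [("vial",(317,161),.06),("jar",(462,222),.086),("large",(295,310),.009),("trL",(296,81),.009),("trR",(376,81),.009),("trTR",(377,2),.009),("pen",(382,127),.01),("pen2",(377,245),.01),("plateTL",(363,272),.014)]:
    print(n,onz("wrist",[uv],z,T)[0][:2])
go(.468,.185,.02,0)
E
```

```text
vial [0.4704 0.1856]
jar [0.6037 0.1331]
large [ 0.4428 -0.0076]
trL [0.4491 0.2615]
trR [0.5319 0.2615]
trTR [0.5303 0.3366]
pen [0.54   0.2147]
pen2 [0.5407 0.0799]
plateTL [0.525  0.0471]
row [ 2.71 -0.42 18.1 ] turn opts [np.float64(-0.4), np.float64(179.6)] yaw now -0.4 j7 -12.3
```

Emit:
{"method": "jog_arm", "body": {"rows": [[0,0,0,0],[0,0,0,0]]}}

```text
clock: 1.6
eef_pos: [0.4675, 0.1665, 0.2003]
orientation: [-0.0, 0.707, 0.707, -0.0]
wrist_force: [0.0, -0.2, 0.7]
opening: 0.0599
```

```bash
python3 -c "
from h import *
print(tool().round(4))
go(.4695,.1855,.06,0);go(.4695,.1855,.02,0)"
```

```text
[[-9.000e-04  1.000e+00 -8.000e-04  4.675e-01]
 [ 1.000e+00  9.000e-04  3.000e-04  1.665e-01]
 [ 3.000e-04 -7.000e-04 -1.000e+00  2.003e-01]
 [ 0.000e+00  0.000e+00  0.000e+00  1.000e+00]]
row [ 1.9   0.21 14.03] turn opts [np.float64(-179.9), np.float64(0.1)] yaw now 0.1 j7 -12.8
row [ 1.89  0.22 18.03] turn opts [np.float64(-179.9), np.float64(0.1)] yaw now 0.1 j7 -12.8
```

Emit:
{"method": "jog_arm", "body": {"rows": [[1.9,0.2,4,0],[1.9,0.2,8,0],[1.9,0.2,11,0],[1.9,0.2,13,0],[1.9,0.2,15,0],[1.9,0.2,17,0],[1.9,0.2,18,0],[1.9,0.2,18.2,0],[1.9,0.2,18.2,0]]}}

```text
clock: 2.5
eef_pos: [0.4698, 0.1854, 0.0187]
orientation: [-0.0, 0.707, 0.708, -0.0]
wrist_force: [0.3, -0.0, 0.9]
opening: 0.0599
```

Emit:
{"method": "jog_arm", "body": {"rows": [[0,0,0,0],[0,0,0,0],[0,0,0,0],[0,0,0,0],[0,0,0,0],[0,0,0,0]], "fingers": 1.5, "force": 35}}

```text
clock: 3.1
eef_pos: [0.4703, 0.185, 0.0191]
orientation: [0.0, 0.707, 0.707, 0.001]
wrist_force: [-1.1, -0.1, 5.8]
opening: 0.017
```

Emit:
{"method": "jog_arm", "body": {"rows": [[0,0,0,0],[0,0,0,0]]}}

```text
clock: 3.3
eef_pos: [0.4703, 0.185, 0.0191]
orientation: [0.0, 0.707, 0.707, 0.001]
wrist_force: [-1.0, 0.4, 6.0]
opening: 0.0173
```

```bash
python3 - <<'E'
from h import *
p,d=capture("wrist");cv2.imwrite("pics/w2.png",p)
p,d=capture("side");cv2.imwrite("pics/s3.png",cv2.resize(p[100:260,180:380],None,fx=4,fy=4)[:600])
E
```

```text
(no output)
```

View pics/w2.png

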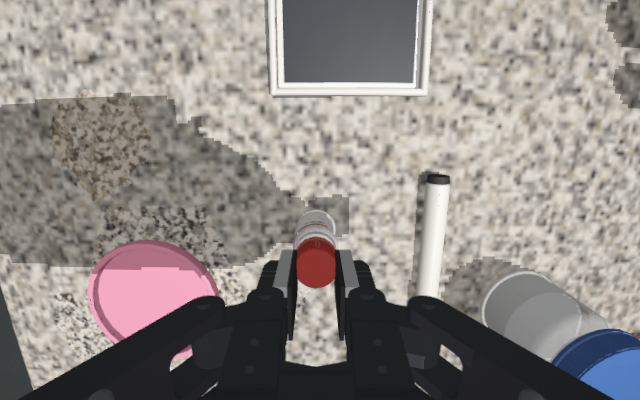

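View pics/s3.png

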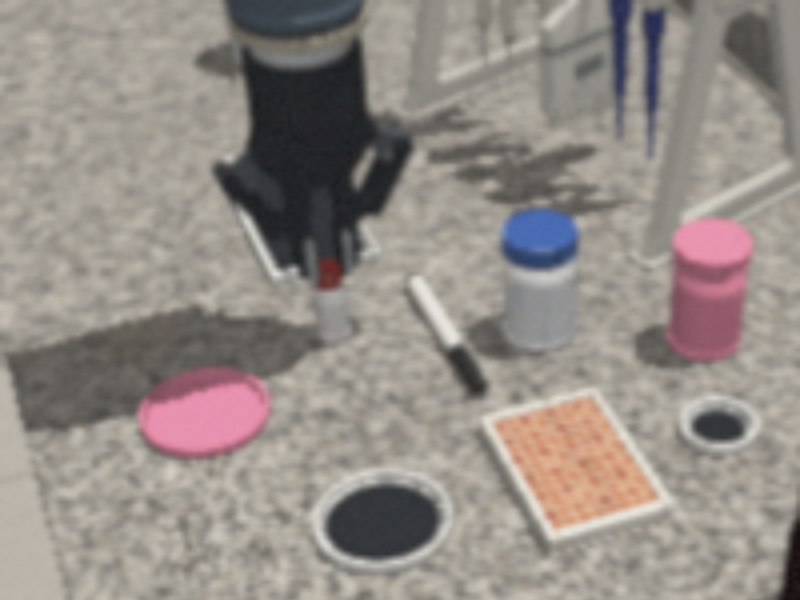

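```bash
python3 - <<'E'
from h import *
np.set_printoptions(precision=4,suppress=True)
T=tool();print(T[:3,3])
k,d,i=K("side");R=np.array(i["R"]);t=np.array(i["t"])
for z in (0,.019,.038,.06):
    X=np.array([[.4703,.185,z],[.4703-.0085,.185,z],[.4703+.0085,.185,z]])
    px,_=cv2.projectPoints(X,cv2.Rodrigues(R)[0],t,k,d);print(z,((px.reshape(-1,2)-[180,100])*4).round(0).tolist())
p,dp=capture("wrist")
k,d,i=K("wrist")
for uv in [(316,262),(283,275),(350,275),(293,330),(343,330),(316,220)]:
    o,r=ray("wrist",[uv],T); z=dp[uv[1],uv[0]]; W=o+r[0]*z
    print(uv,z,W, (np.linalg.inv(T)@np.r_[W,1])[:3])
s=get_obs();print(s["opening"],s["wrist_force"])
p=cv2.imread("pics/w2.png");cv2.imwrite("pics/w2c.png",cv2.resize(p[180:380,216:416],None,fx=3,fy=3))
p=cv2.imread("pics/s3.png")
E
```

```text
[0.4703 0.185  0.0192]
0 [[335.0, 336.0], [324.0, 339.0], [347.0, 333.0]]
0.019 [[333.0, 314.0], [321.0, 317.0], [344.0, 311.0]]
0.038 [[330.0, 292.0], [318.0, 295.0], [342.0, 289.0]]
0.06 [[327.0, 266.0], [315.0, 269.0], [339.0, 263.0]]
(316, 262) 0.14771812 [0.47   0.1906 0.0621] [ 0.0056 -0.0003 -0.0429]
(283, 275) 0.12598312 [0.4577 0.1952 0.0834] [ 0.0102 -0.0126 -0.0642]
(350, 275) 0.12569006 [0.4826 0.1953 0.0837] [ 0.0103  0.0123 -0.0645]
(293, 330) 0.2276374 [0.4545 0.112  0.0013] [-0.0731 -0.0158  0.0177]
(343, 330) 0.12141157 [0.4797 0.1781 0.093 ] [-0.0069  0.0094 -0.0738]
(316, 220) 0.17767122 [0.47   0.199  0.0286] [ 0.014  -0.0003 -0.0094]
0.017222431933919334 [0.064  0.348  5.9645]
```

View pics/w2c.png

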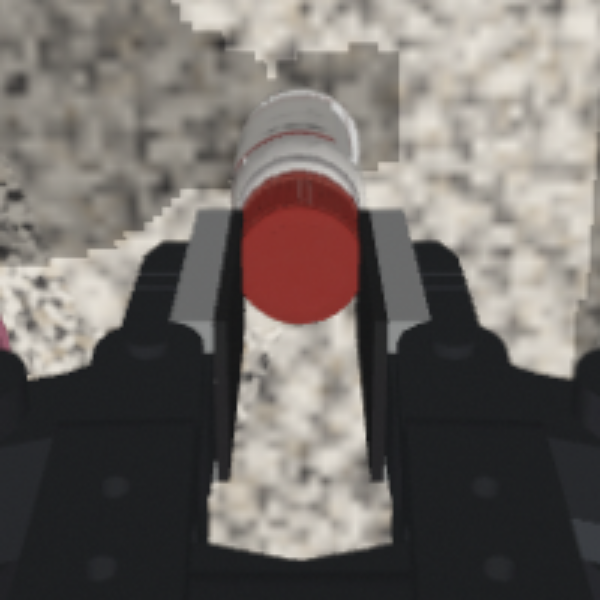

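```bash
python3 - <<'E'
from h import *
np.set_printoptions(precision=3,suppress=True)
p,dp=capture("side")
c=p[140:200,235:295];cv2.imwrite("pics/s4.png",cv2.resize(c,None,fx=10,fy=10,interpolation=0))
for v in range(158,188,2):
    us=np.arange(250,274,2); o,r=ray("side",[(u,v) for u in us]); W=o+r*dp[v,us][:,None]
    print(v,' '.join(f"{a[0]:.2f},{a[1]:.2f},{a[2]*1000:.0f}" for a in W))
E
```

```text
158 0.44,0.17,103 0.45,0.18,99 0.45,0.17,100 0.45,0.17,101 0.49,0.31,2 0.50,0.31,3 0.50,0.31,3 0.48,0.18,85 0.48,0.18,90 0.49,0.18,86 0.53,0.30,4 0.53,0.29,9
160 0.47,0.31,3 0.47,0.31,4 0.45,0.18,89 0.46,0.18,89 0.46,0.18,89 0.49,0.30,1 0.50,0.30,2 0.48,0.19,78 0.48,0.17,86 0.49,0.18,80 0.52,0.29,2 0.53,0.28,6
162 0.46,0.30,4 0.47,0.30,4 0.45,0.18,85 0.46,0.18,81 0.46,0.18,84 0.49,0.29,4 0.50,0.29,3 0.48,0.19,71 0.48,0.17,79 0.49,0.18,72 0.52,0.28,1 0.52,0.27,4
164 0.46,0.30,1 0.47,0.29,3 0.45,0.18,79 0.45,0.18,78 0.46,0.18,76 0.49,0.28,6 0.49,0.28,4 0.48,0.19,63 0.48,0.18,70 0.49,0.18,69 0.49,0.18,67 0.52,0.26,5
166 0.46,0.28,5 0.46,0.28,4 0.45,0.18,73 0.45,0.18,70 0.46,0.17,71 0.47,0.19,61 0.47,0.19,60 0.48,0.19,59 0.48,0.17,65 0.48,0.17,65 0.51,0.26,1 0.52,0.26,-0
168 0.45,0.26,10 0.46,0.26,8 0.46,0.26,8 0.45,0.18,62 0.46,0.17,65 0.46,0.18,61 0.47,0.17,62 0.47,0.18,58 0.48,0.17,60 0.48,0.17,59 0.51,0.25,0 0.51,0.25,3
170 0.45,0.26,5 0.46,0.27,-2 0.46,0.26,-1 0.47,0.26,-2 0.46,0.17,59 0.46,0.18,54 0.47,0.18,53 0.47,0.18,52 0.50,0.25,-0 0.50,0.25,-0 0.51,0.24,1 0.51,0.24,2
172 0.45,
[... 531 characters left out ...]
27 0.47,0.18,28 0.47,0.18,27 0.48,0.18,21 0.49,0.21,-1 0.49,0.20,1 0.50,0.20,-0
180 0.44,0.22,2 0.45,0.22,-2 0.45,0.21,-0 0.46,0.21,1 0.46,0.21,-1 0.46,0.18,17 0.46,0.18,21 0.47,0.17,21 0.48,0.17,19 0.49,0.20,0 0.49,0.20,0 0.50,0.19,-1
182 0.44,0.21,1 0.44,0.21,0 0.45,0.20,1 0.45,0.20,-1 0.46,0.20,-1 0.46,0.18,12 0.46,0.18,15 0.47,0.18,13 0.48,0.18,10 0.48,0.19,-1 0.49,0.19,-2 0.49,0.18,1
184 0.27,-0.69,678 0.44,0.20,1 0.44,0.20,0 0.45,0.19,-0 0.46,0.19,-1 0.46,0.19,3 0.46,0.18,6 0.47,0.18,5 0.47,0.18,5 0.48,0.18,0 0.49,0.18,-0 0.49,0.18,0
186 0.43,0.19,-1 0.44,0.19,0 0.44,0.19,-3 0.45,0.18,2 0.45,0.18,3 0.46,0.18,1 0.46,0.18,-0 0.47,0.18,-1 0.47,0.17,-1 0.48,0.17,-1 0.48,0.17,0 0.49,0.17,-1
```

View pics/s4.png

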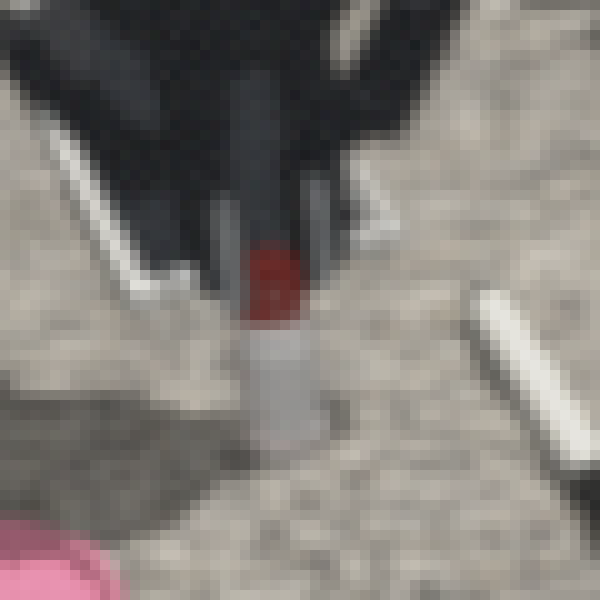

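Emit:
{"method": "jog_arm", "body": {"rows": [[0,0,0,0],[0,0,0,0],[0,0,0,0],[0,0,0.5,0],[0,0,1,0],[0,0,1,0]], "fingers": 6}}

```text
clock: 4.1
eef_pos: [0.4694, 0.1847, 0.0076]
orientation: [-0.0, 0.707, 0.707, -0.001]
wrist_force: [-1.0, -0.0, 0.1]
opening: 0.0601
```

```bash
python3 - <<'E'
from h import *
p,dp=capture("side");print(get_obs()["wrist_force"],get_obs()["opening"],get_obs()["eef_pos"])
c=p[130:200,225:295];cv2.imwrite("pics/s5.png",cv2.resize(c,None,fx=8,fy=8,interpolation=0))
p,dp=capture("scene")
c=p[100:220,200:320];cv2.imwrite("pics/s6.png",cv2.resize(c,None,fx=5,fy=5,interpolation=0))
E
```

```text
[ 0.04471362  0.32405474 -0.64272946] 0.05996966699804316 [0.46959376 0.18467653 0.00794889]
```

View pics/s5.png

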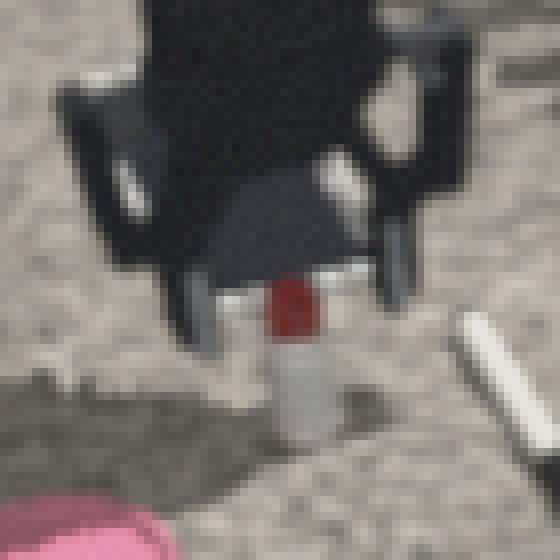

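View pics/s6.png

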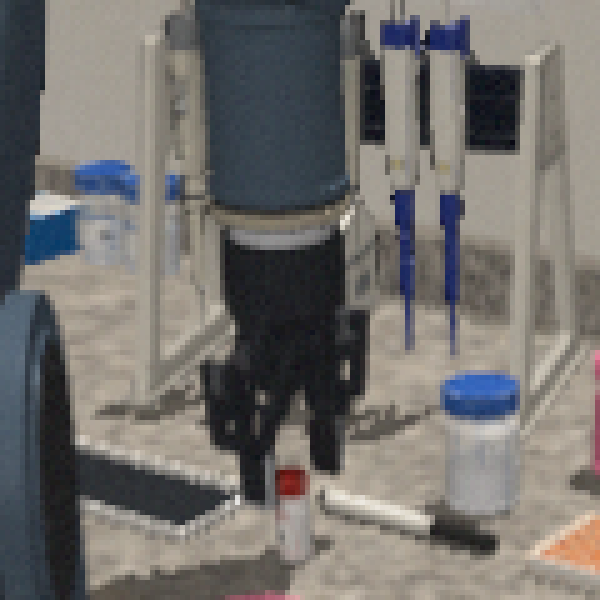

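```bash
python3 - <<'E'
from h import *
np.set_printoptions(precision=4,suppress=True)
def tri(a,b):
    o1,r1=ray("side",[a]);o2,r2=ray("scene",[b]);r1=r1[0]/np.linalg.norm(r1);r2=r2[0]/np.linalg.norm(r2)
    s=np.linalg.lstsq(np.c_[r1,-r2],o2-o1,rcond=None)[0];P,Q=o1+s[0]*r1,o2+s[1]*r2;return (P+Q)/2,np.linalg.norm(P-Q)
print(tri((250.6,174),(251,200)),tri((274.4,168),(265,194)))
print("vial",tri((225+293/8,130+285/8),(258,193.5)))
T=tool();print(T[:3,3])
E
```

```text
(array([0.4371, 0.1872, 0.0472]), np.float64(0.007309247524316434)) (array([0.5057, 0.1872, 0.0449]), np.float64(0.0028022813431695364))
vial (array([0.4712, 0.1884, 0.0601]), np.float64(0.00012204664231968746))
[0.4698 0.1847 0.0082]
```

Emit:
{"method": "jog_arm", "body": {"rows": [[0,0,0.5,0],[0,0,1,0],[0,0,1.5,0],[0,0,2,0],[0,0,2,0]]}}

```text
clock: 4.7
eef_pos: [0.4695, 0.1847, -0.0123]
orientation: [-0.0, 0.707, 0.707, -0.001]
wrist_force: [0.1, 0.7, 0.4]
opening: 0.06
```

Emit:
{"method": "jog_arm", "body": {"rows": [[0,0,0,0],[0,0,0,0],[0,0,0,0],[0,0,0,0],[0,0,0,0],[0,0,0,0]], "fingers": 1.5, "force": 35}}

```text
clock: 5.3
eef_pos: [0.4701, 0.1849, -0.0113]
orientation: [0.0, 0.707, 0.707, 0.0]
wrist_force: [-0.3, -0.5, 6.0]
opening: 0.0209
```

```bash
python3 - <<'E'
from h import *
p,dp=capture("side");print(get_obs()["wrist_force"],get_obs()["opening"],get_obs()["eef_pos"])
c=p[130:200,225:295];cv2.imwrite("pics/s7.png",cv2.resize(c,None,fx=8,fy=8,interpolation=0))
E
```

```text
[-1.82102737 -0.56449391  5.93616202] 0.020962555773738543 [ 0.47005782  0.18490426 -0.01127743]
```

View pics/s7.png

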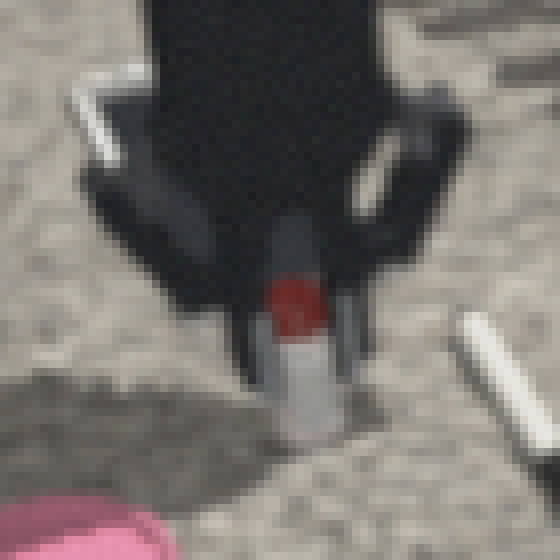

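Emit:
{"method": "jog_arm", "body": {"rows": [[0,0,-3,0],[0,0,-7,0],[0,0,-11,0],[0,0,-13,0],[0,0,-13,0]]}}

```text
clock: 5.85
eef_pos: [0.4715, 0.1855, 0.1211]
orientation: [0.001, 0.707, 0.707, 0.002]
wrist_force: [-0.1, 0.1, -0.2]
opening: 0.0211
```

```bash
python3 - <<'E'
from h import *
print(get_obs()["wrist_force"],get_obs()["opening"])
go(.666,-.0153,.1187,-20)
E
```

```text
[-0.07227182  0.07669827 -0.15030225] 0.021087280058619276
row [-20.09  19.43   0.28] turn opts [np.float64(-160.0), np.float64(20.0)] yaw now 0.0 j7 -10.2
```

Emit:
{"method": "jog_arm", "body": {"rows": [[-4,4,0,4],[-8,8,0,8],[-12,12,0,12],[-16,16,0,16],[-19,18.5,0,20],[-20.1,19.5,0,20],[-20.1,19.5,0,20],[-20.1,19.5,0,20],[-20.1,19.5,0,20],[-20.1,19.5,0,20],[-20.1,19.5,0,20]]}}

```text
clock: 6.95
eef_pos: [0.6647, -0.0147, 0.1186]
orientation: [-0.0, 0.819, 0.574, 0.0]
wrist_force: [-0.2, -1.1, 0.7]
opening: 0.0211
```

```bash
python3 - <<'E'
from h import *
T=tool();np.save("T2.npy",T);p,d=capture("wrist");cv2.imwrite("pics/w3.png",p)
print(get_obs()["opening"],tool()[:3,3]);go(.666,-.0153,-.006,-20)
p,d=capture("side");cv2.imwrite("pics/s8.png",cv2.resize(p[100:260,280:440],None,fx=3.75,fy=3.75))
E
```

```text
0.021003398555531235 [ 0.664804   -0.01500102  0.11865204]
row [1.000e-02 1.200e-01 1.247e+01] turn opts [np.float64(-179.9), np.float64(0.1)] yaw now -19.9 j7 -4.0
```

View pics/w3.png

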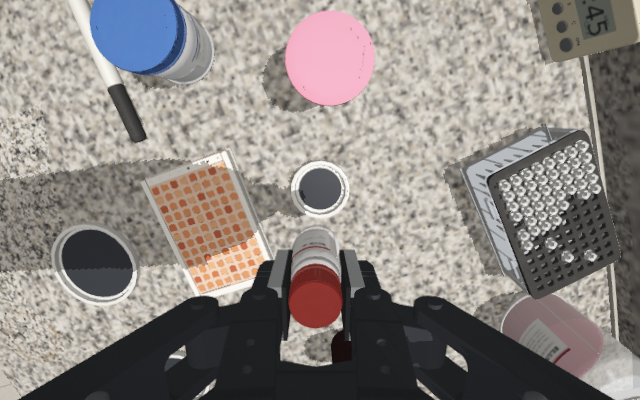

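View pics/s8.png

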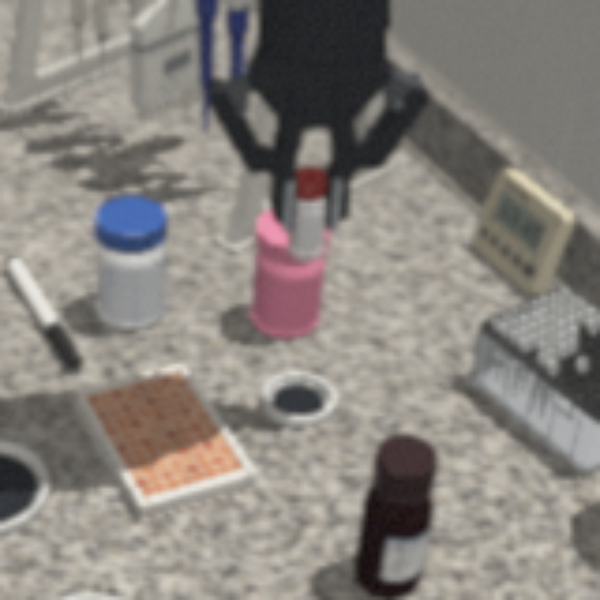

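```bash
python3 - <<'E'
from h import *
T=np.load("T2.npy")
print(onz("wrist",[(320,189)],.009,T)[0],onz("wrist",[(95,263)],.009,T)[0],onz("wrist",[(316,295)],.187,T)[0])
E
```

```text
[ 0.66920503 -0.01251433  0.009     ] [ 0.44305978 -0.00710351  0.009     ] [ 0.66609891 -0.01084935  0.187     ]
```

Emit:
{"method": "jog_arm", "body": {"rows": [[0.1,0.2,3,0],[0.1,0.2,6,0],[0.1,0.2,8.5,0],[0.1,0.2,10.5,0],[0.1,0.2,11.5,0],[0.1,0.2,12.1,0],[0.1,0.2,12.4,0],[0.1,0.2,12.5,0],[0.1,0.2,12.5,0]]}}

```text
clock: 7.95
eef_pos: [0.6678, -0.0158, -0.0058]
orientation: [0.0, 0.819, 0.574, 0.0]
wrist_force: [0.3, -0.7, 0.6]
opening: 0.0211
```

```bash
python3 - <<'E'
from h import *
p,d=capture("wrist");cv2.imwrite("pics/w4.png",p)
print(get_obs()["wrist_force"],tool()[:3,3])
p,d=capture("side");cv2.imwrite("pics/s9.png",cv2.resize(p[130:230,310:410],None,fx=6,fy=6))
E
```

```text
[ 0.59888422 -0.38218865 -0.53147268] [ 0.66778302 -0.01584767 -0.00573243]
```

View pics/w4.png

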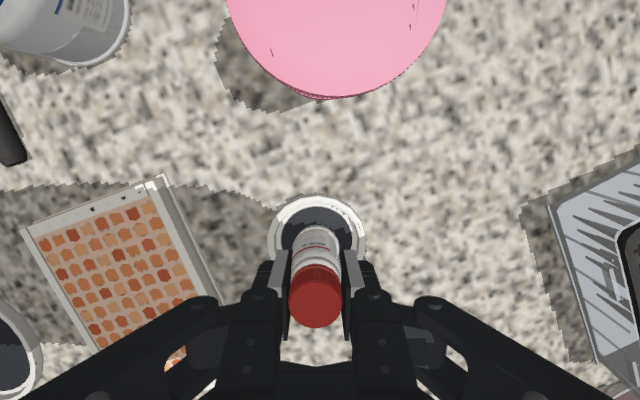

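View pics/s9.png

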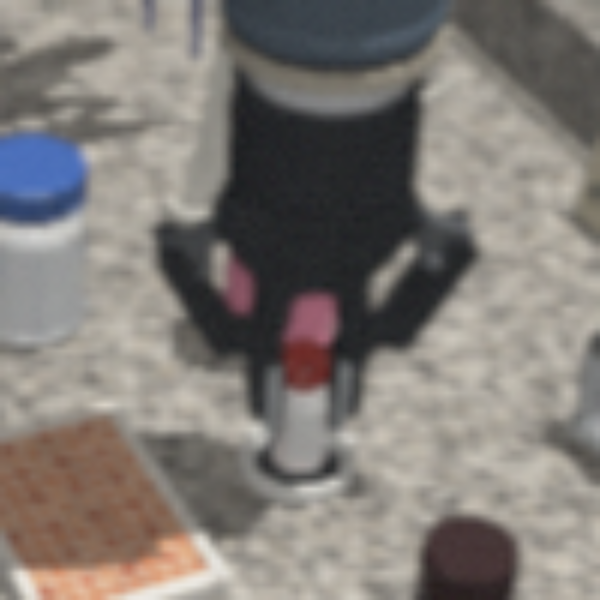

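Emit:
{"method": "jog_arm", "body": {"rows": [[0,0,0.1,0],[0,0,0.2,0],[0,0,0.25,0],[0,0,0.25,0]]}}

```text
clock: 8.45
eef_pos: [0.6676, -0.0158, -0.0082]
orientation: [0.0, 0.819, 0.574, 0.0]
wrist_force: [-1.2, 0.0, 6.5]
opening: 0.0208
```

Emit:
{"method": "jog_arm", "body": {"rows": [[0,0,0,0],[0,0,0,0],[0,0,0,0],[0,0,-1,0],[0,0,-4,0],[0,0,-8,0],[0,0,-12,0],[0,0,-13,0]], "fingers": 4.5}}

```text
clock: 9.25
eef_pos: [0.6697, -0.0166, 0.1265]
orientation: [0.002, 0.819, 0.574, 0.003]
wrist_force: [0.4, -0.8, 0.8]
opening: 0.0451
```

```bash
python3 - <<'E'
from h import *
p,d=capture("side");cv2.imwrite("pics/s10.png",cv2.resize(p[130:230,310:410],None,fx=6,fy=6))
go(.6037,.133,.1227,150);
E
```

```text
row [ 11.79 -11.29   0.29] turn opts [np.float64(-170.0), np.float64(10.0)] yaw now -20.0 j7 -4.1
```

View pics/s10.png

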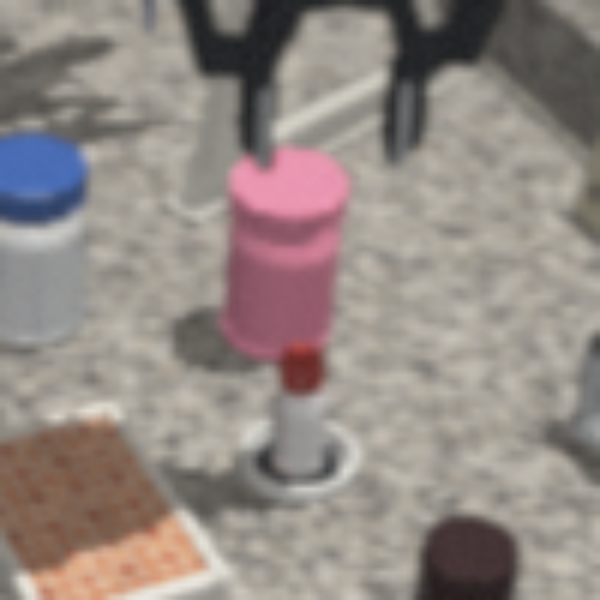

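Emit:
{"method": "jog_arm", "body": {"rows": [[3,-3,0,-7],[6.5,-6.3,0,-14],[10,-9.5,0,-22],[11.7,-11.2,0,-30],[11.7,-11.2,0,-30],[11.7,-11.2,0,-30],[11.7,-11.2,0,-30],[11.7,-11.2,0,-30]], "fingers": 8.5}}

```text
clock: 10.1
eef_pos: [0.6023, 0.1307, 0.1207]
orientation: [0.0, 0.644, 0.765, -0.0]
wrist_force: [-0.3, -0.3, -0.8]
opening: 0.0851
```

```bash
python3 - <<'E'
from h import *
T=tool();p,d=capture("wrist");cv2.imwrite("pics/w5.png",p)
print(T[:3,3]);go(.6037,.133,-.002,10)
E
```

```text
[0.60233187 0.13070108 0.12073271]
row [ 0.19  0.17 12.28] turn opts [np.float64(-0.1), np.float64(179.9)] yaw now 9.9 j7 7.2
```

View pics/w5.png

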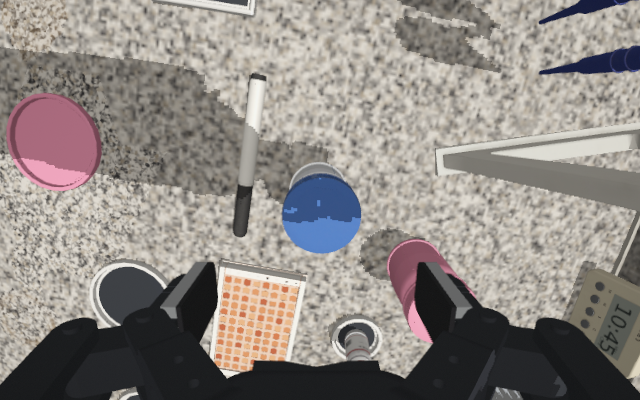

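Emit:
{"method": "jog_arm", "body": {"rows": [[0.2,0.2,3,0],[0.2,0.2,6,0],[0.2,0.2,8,0],[0.2,0.2,9.5,0],[0.2,0.2,11,0],[0.2,0.2,12,0],[0.2,0.2,12.3,0],[0.2,0.2,12.3,0]]}}

```text
clock: 10.95
eef_pos: [0.6037, 0.1345, -0.0021]
orientation: [-0.0, 0.643, 0.766, -0.0]
wrist_force: [0.1, 0.1, 0.7]
opening: 0.0846
```

Emit:
{"method": "jog_arm", "body": {"rows": [[0,0,0,0],[0,0,0,0],[0,0,0,0],[0,0,0,0],[0,0,0,0],[0,0,0,0]], "fingers": 4.3, "force": 50}}

```text
clock: 11.55
eef_pos: [0.6038, 0.1348, -0.0016]
orientation: [0.0, 0.643, 0.766, 0.0]
wrist_force: [-0.7, -0.1, 3.2]
opening: 0.0488
```

```bash
python3 - <<'E'
from h import *
print(get_obs()["wrist_force"],get_obs()["opening"])
p,d=capture("side");cv2.imwrite("pics/s11.png",cv2.resize(p[100:220,260:380],None,fx=5,fy=5))
E
```

```text
[-0.73141315 -0.06603776  3.21160234] 0.04881394600498499
```

View pics/s11.png

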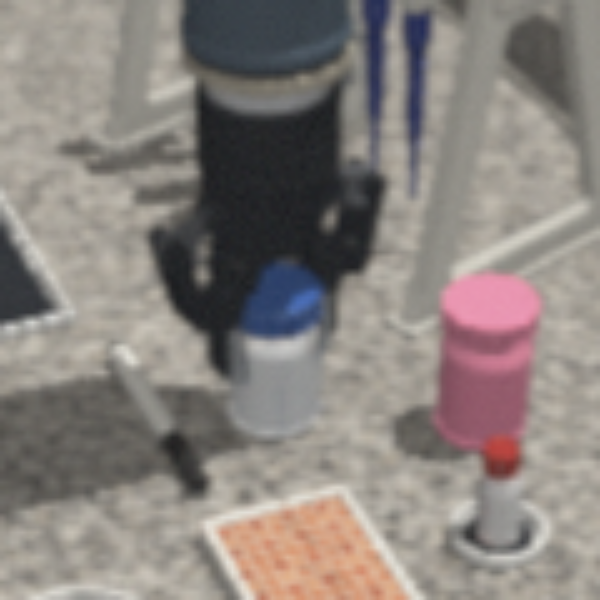

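Emit:
{"method": "jog_arm", "body": {"rows": [[0,0,-2,0],[0,0,-5,0],[0,0,-8,0],[0,0,-10,0],[0,0,-10,0]]}}

```text
clock: 12.1
eef_pos: [0.6053, 0.1349, 0.1007]
orientation: [0.001, 0.643, 0.766, 0.002]
wrist_force: [-0.7, 0.5, -1.1]
opening: 0.0486
```

```bash
python3 - <<'E'
from h import *
print(get_obs()["wrist_force"],get_obs()["opening"],get_obs()["eef_pos"])
go(.441,-.0075,.0985,10)
E
```

```text
[-0.66121063  0.45817137 -1.06773656] 0.0486249171479638 [0.60529328 0.13494068 0.1007225 ]
row [-11.17 -18.66   0.13] turn opts [np.float64(-180.0), np.float64(0.0)] yaw now 10.0 j7 7.7
```

Emit:
{"method": "jog_arm", "body": {"rows": [[-2,-3.5,0,0],[-4.5,-7.5,0,0],[-7,-11.5,0,0],[-9.5,-15.5,0,0],[-10.7,-17.8,0,0],[-11.2,-18.5,0,0],[-11.2,-18.5,0,0],[-11.2,-18.5,0,0],[-11.2,-18.5,0,0],[-11.2,-18.5,0,0]]}}

```text
clock: 13.1
eef_pos: [0.4417, -0.007, 0.0978]
orientation: [0.0, 0.642, 0.767, -0.0]
wrist_force: [-0.2, 0.7, 0.1]
opening: 0.0484
```

```bash
python3 - <<'E'
from h import *
T=tool();p,d=capture("wrist");cv2.imwrite("pics/w6.png",p)
print(T[:3,3]);go(.441,-.0075,.0035,10)
E
```

```text
[ 0.44172038 -0.00702412  0.09776413]
row [-0.02 -0.05  9.43] turn opts [np.float64(-179.9), np.float64(0.1)] yaw now 10.1 j7 20.1
```

View pics/w6.png

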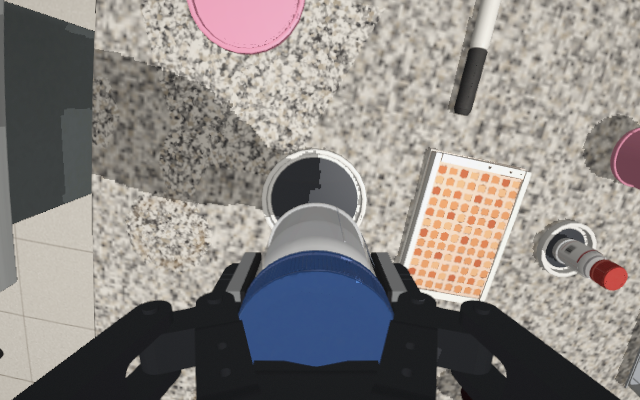

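Emit:
{"method": "jog_arm", "body": {"rows": [[0,-0.05,2.5,0],[0,-0.05,5,0],[0,-0.05,7,0],[0,-0.05,8.3,0],[0,-0.05,9,0],[0,-0.05,9.3,0],[0,-0.05,9.4,0],[0,-0.05,9.5,0],[0,-0.05,9.6,0],[0,-0.05,9.65,0],[0,-0.05,9.65,0]]}}

```text
clock: 14.25
eef_pos: [0.4406, -0.0078, 0.0017]
orientation: [0.0, 0.643, 0.766, 0.0]
wrist_force: [1.0, -1.2, 0.2]
opening: 0.0489
```

```bash
python3 - <<'E'
from h import *
print(get_obs()["wrist_force"],get_obs()["opening"],get_obs()["eef_pos"])
p,d=capture("side");cv2.imwrite("pics/s12.png",cv2.resize(p[150:270,220:340],None,fx=5,fy=5))
E
```

```text
[ 1.00928125 -1.1733087   0.17897646] 0.04893917958868011 [ 0.4406178  -0.0078172   0.00169395]
```

View pics/s12.png

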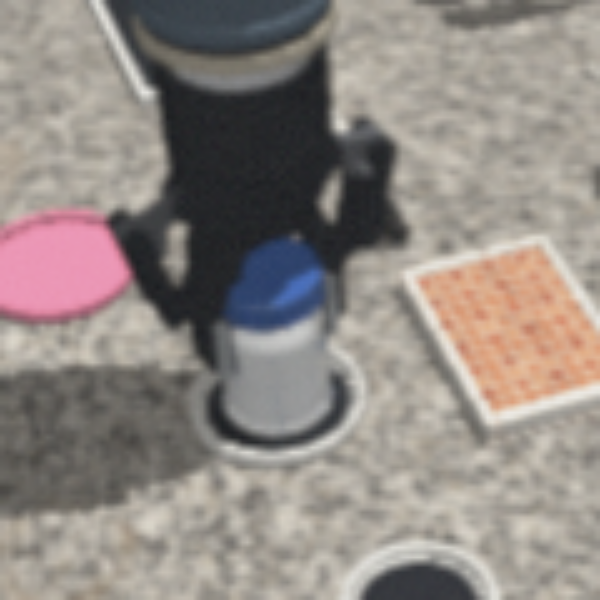

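Emit:
{"method": "jog_arm", "body": {"rows": [[0,0,0.1,0],[0,0,0.15,0],[0,0,0.15,0]]}}

```text
clock: 14.6
eef_pos: [0.4407, -0.0079, 0.0011]
orientation: [0.0, 0.643, 0.766, 0.001]
wrist_force: [-3.2, 0.3, 24.7]
opening: 0.0491
```

Emit:
{"method": "jog_arm", "body": {"rows": [[0,0,0,0],[0,0,0,0],[0,0,0,0],[0,0,0,0],[0,0,-2,0],[0,0,-5,0],[0,0,-9,0],[0,0,-13,0],[0,0,-16,0],[0,0,-16,0]], "fingers": 8.5}}

```text
clock: 15.6
eef_pos: [0.4425, -0.0079, 0.1632]
orientation: [0.002, 0.643, 0.766, 0.002]
wrist_force: [-0.1, -0.0, -0.6]
opening: 0.0846
```

```bash
python3 - <<'E'
from h import *
p,d=capture("side");cv2.imwrite("pics/s13.png",cv2.resize(p[150:270,220:400],None,fx=4,fy=4))
T=tool();print(T[:3,3]);go(.642,-.179,.16,60)
E
```

```text
[ 0.4414867  -0.00757554  0.16140915]
row [-20.38  16.75   0.2 ] turn opts [np.float64(-49.9), np.float64(130.1)] yaw now 10.1 j7 16.8
```

View pics/s13.png

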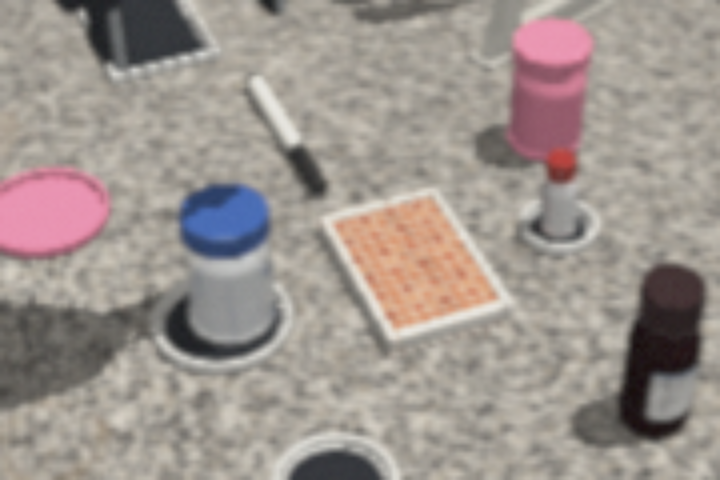

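Emit:
{"method": "jog_arm", "body": {"rows": [[-4,3.2,0,6],[-8,6.5,0,12],[-12,9.8,0,18],[-16,13,0,24],[-19,15.6,0,30],[-20.4,16.8,0,30],[-20.4,16.8,0,30],[-20.4,16.8,0,30],[-20.4,16.8,0,30]]}}

```text
clock: 16.55
eef_pos: [0.6404, -0.1785, 0.1591]
orientation: [-0.001, 0.819, 0.574, -0.0]
wrist_force: [-0.8, 0.0, 0.1]
opening: 0.0848
```

```bash
python3 - <<'E'
from h import *
T=tool();np.save("T3.npy",T);p,d=capture("wrist");cv2.imwrite("pics/w7.png",p)
print(T[:3,3]);go(.642,-.179,.011,-20)
E
```

```text
[ 0.64039704 -0.17848339  0.15905676]
row [-0.02  0.17 14.85] turn opts [np.float64(-179.9), np.float64(0.1)] yaw now -19.9 j7 10.1
```

View pics/w7.png

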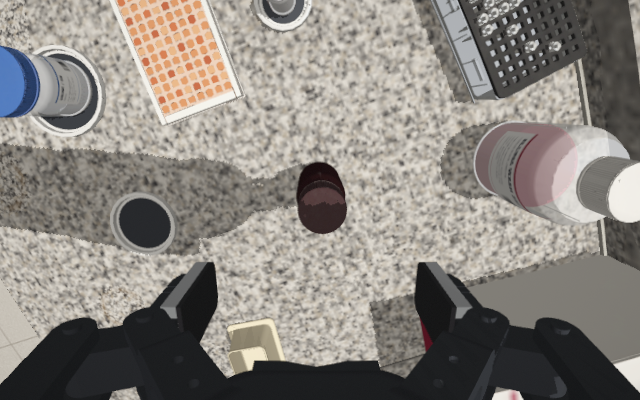

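```bash
python3 - <<'E'
from h import *
T=np.load("T3.npy")
print("cap",onz("wrist",[(322,208)],.104,T)[0],"med",onz("wrist",[(143,222)],.009,T)[0])
d=np.load("side0.npy")
for uv in [(470,330),(460,290),(470,250),(480,270),(520,380),(480,320),(465,240),(465,228)]:
    o,r=ray("side",[uv]);print(uv,(o+r[0]*d[uv[1],uv[0]]).round(3))
E
```

```text
cap [ 0.64503612 -0.17803846  0.104     ] med [ 0.45772062 -0.15510328  0.009     ]
(470, 330) [ 0.692 -0.425  0.007]
(460, 290) [ 0.697 -0.368  0.061]
(470, 250) [ 0.716 -0.344  0.143]
(480, 270) [ 0.698 -0.392  0.146]
(520, 380) [ 0.679 -0.552  0.053]
(480, 320) [ 0.688 -0.437  0.061]
(465, 240) [ 0.809 -0.25   0.043]
(465, 228) [ 0.8   -0.248  0.081]
```

Emit:
{"method": "jog_arm", "body": {"rows": [[0,0.3,3,0],[0,0.3,6,0],[0,0.3,9,0],[0,0.3,11.5,0],[0,0.3,13,0],[0,0.3,14.2,0],[0,0.3,14.7,0],[0,0.3,14.7,0],[0,0.3,14.7,0]]}}

```text
clock: 17.5
eef_pos: [0.6448, -0.1807, 0.014]
orientation: [0.001, 0.819, 0.574, 0.0]
wrist_force: [0.1, -0.5, -0.3]
opening: 0.0849
```

Emit:
{"method": "jog_arm", "body": {"rows": [[0,0,0,0],[0,0,0,0],[0,0,0,0],[0,0,0,0],[0,0,0,0],[0,0,0,0],[0,0,0,0]], "fingers": 3.2, "force": 50}}

```text
clock: 18.2
eef_pos: [0.6444, -0.1806, 0.0137]
orientation: [0.0, 0.819, 0.574, 0.0]
wrist_force: [-1.5, 1.2, 4.5]
opening: 0.0375
```

```bash
python3 - <<'E'
from h import *
print(get_obs()["wrist_force"],get_obs()["opening"],get_obs()["eef_pos"])
p,d=capture("side");cv2.imwrite("pics/s14.png",cv2.resize(p[160:280,320:440],None,fx=5,fy=5))
E
```

```text
[-1.45637893  1.15386126  4.47398792] 0.03746221985009068 [ 0.64439059 -0.18055343  0.01371655]
```

View pics/s14.png

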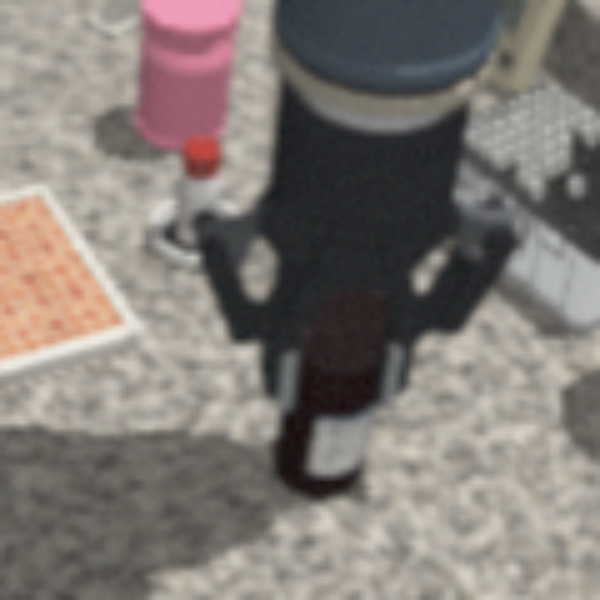

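Emit:
{"method": "jog_arm", "body": {"rows": [[0,0,-2,0],[0,0,-5,0],[0,0,-7,0],[0,0,-7,0],[0,0,-7,0]]}}

```text
clock: 18.75
eef_pos: [0.6442, -0.1803, 0.0829]
orientation: [-0.0, 0.819, 0.574, 0.0]
wrist_force: [-0.4, -0.1, -0.9]
opening: 0.0375
```

```bash
python3 - <<'E'
from h import *
print(get_obs()["wrist_force"],get_obs()["opening"],get_obs()["eef_pos"])
go(.455,-.1585,.0835,-20)
E
```

```text
[-0.35950579 -0.09089069 -0.87942099] 0.037494173461092614 [ 0.6441699  -0.18028497  0.08289745]
row [ -4.41 -18.52  -0.06] turn opts [np.float64(-180.0), np.float64(0.0)] yaw now -20.0 j7 12.4
```

Emit:
{"method": "jog_arm", "body": {"rows": [[-1,-4,0,0],[-2,-8,0,0],[-3,-12,0,0],[-4,-16,0,0],[-4.4,-18,0,0],[-4.4,-18.5,0,0],[-4.4,-18.5,0,0],[-4.4,-18.5,0,0],[-4.4,-18.5,0,0],[-4.4,-18.5,0,0]]}}

```text
clock: 19.75
eef_pos: [0.4561, -0.1588, 0.0828]
orientation: [0.0, 0.819, 0.574, -0.0]
wrist_force: [-0.2, 0.6, -1.2]
opening: 0.0374
```

```bash
python3 - <<'E'
from h import *
print(get_obs()["wrist_force"],get_obs()["opening"],get_obs()["eef_pos"])
go(.455,-.1585,.0185,-20)
p,d=capture("side");cv2.imwrite("pics/s15.png",cv2.resize(p[180:300,240:360],None,fx=5,fy=5))
p,d=capture("scene");cv2.imwrite("pics/c15.png",cv2.resize(p[150:270,300:420],None,fx=5,fy=5))
E
```

```text
[-0.23384363  0.59538536 -1.16287241] 0.037386768255362156 [ 0.45609729 -0.15882041  0.08275782]
row [-0.   -0.12  6.43] turn opts [np.float64(-179.9), np.float64(0.1)] yaw now -19.9 j7 18.0
```

View pics/s15.png

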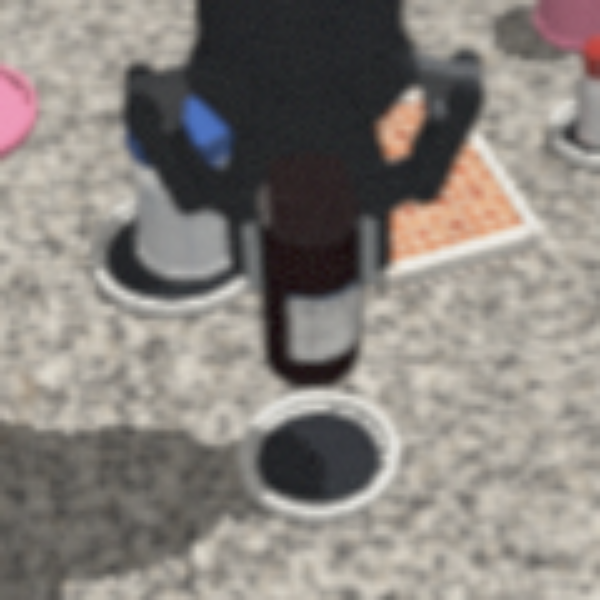

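View pics/c15.png

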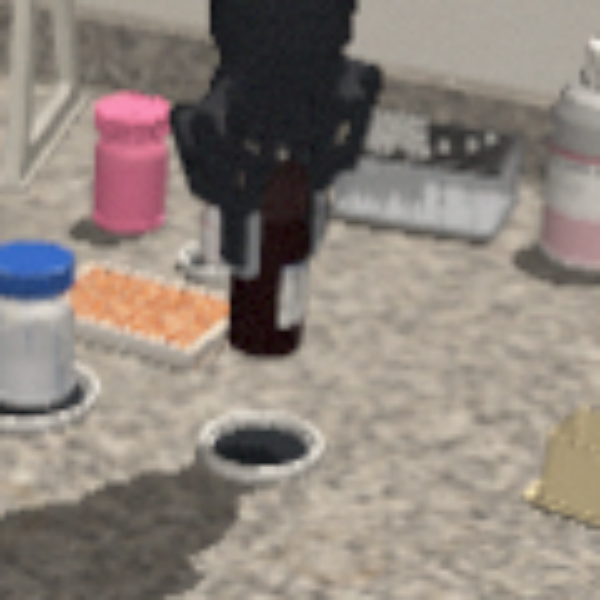

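Emit:
{"method": "jog_arm", "body": {"rows": [[0,-0.1,2,0],[0,-0.1,4,0],[0,-0.1,5.3,0],[0,-0.1,6,0],[0,-0.1,6.3,0],[0,-0.1,6.5,0],[0,-0.1,6.5,0],[0,-0.1,6.5,0]]}}

```text
clock: 20.65
eef_pos: [0.4547, -0.1584, 0.0184]
orientation: [0.0, 0.819, 0.574, 0.0]
wrist_force: [-0.2, 0.4, -1.1]
opening: 0.0374
```

Emit:
{"method": "jog_arm", "body": {"rows": [[0,0,0.05,0],[0,0,0.1,0],[0,0,0.1,0]]}}

```text
clock: 20.95
eef_pos: [0.4544, -0.1583, 0.0171]
orientation: [0.0, 0.819, 0.574, 0.0]
wrist_force: [-0.7, -0.5, -0.6]
opening: 0.0372
```

Emit:
{"method": "jog_arm", "body": {"rows": [[0,0,0.05,0],[0,0,0.08,0],[0,0,0.08,0]]}}

```text
clock: 21.25
eef_pos: [0.4544, -0.1584, 0.0166]
orientation: [0.0, 0.819, 0.574, 0.0]
wrist_force: [-2.3, 0.5, 7.5]
opening: 0.0375
```

```bash
python3 - <<'E'
from h import *
p,d=capture("side");cv2.imwrite("pics/s16.png",cv2.resize(p[180:300,240:360],None,fx=5,fy=5))
E
```

```text
(no output)
```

View pics/s16.png

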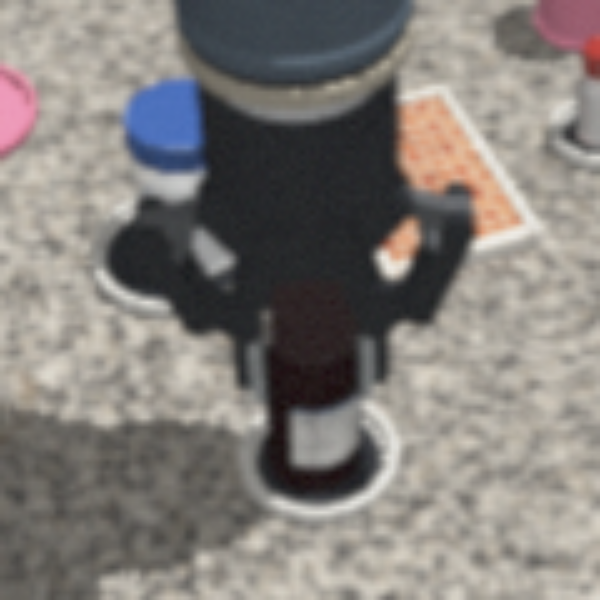

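Emit:
{"method": "jog_arm", "body": {"rows": [[0,0,0,0],[0,0,0,0],[0,0,0,0],[0,0,0,0],[0,0,-1.5,0],[0,0,-4.5,0],[0,0,-8.5,0],[0,0,-12.5,0],[0,0,-15,0],[0,0,-15,0]], "fingers": 7.5}}

```text
clock: 22.3
eef_pos: [0.4561, -0.1591, 0.1692]
orientation: [0.002, 0.819, 0.574, 0.002]
wrist_force: [-0.1, 0.2, -0.5]
opening: 0.0747
```

```bash
python3 - <<'E'
from h import *
go(.500,-.40,.165,-7.6)
p,d=capture("side");cv2.imwrite("pics/s17.png",cv2.resize(p[180:300,240:360],None,fx=5,fy=5))
E
```

```text
row [-21.15  12.35   0.47] turn opts [np.float64(-12.4), np.float64(167.6)] yaw now -20.0 j7 12.4
```

View pics/s17.png

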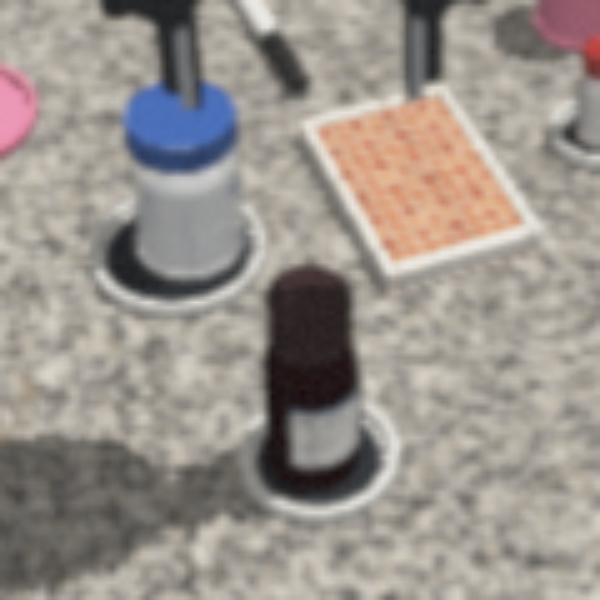

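Emit:
{"method": "jog_arm", "body": {"rows": [[-4,2.4,0,-3],[-8,4.8,0,-6],[-12,7.2,0,-9],[-16,9.6,0,-12.4],[-19.5,11.4,0,-12.4],[-21.2,12.3,0.4,-12.4],[-21.2,12.3,0.4,-12.4],[-21.2,12.3,0.4,-12.4],[-21.2,12.3,0.4,-12.4],[-21.2,12.3,0.4,-12.4]]}}

```text
clock: 23.35
eef_pos: [0.4979, -0.3982, 0.1621]
orientation: [-0.0, 0.752, 0.659, 0.0]
wrist_force: [-0.3, 0.0, 1.0]
opening: 0.0751
```

```bash
python3 - <<'E'
from h import *
T=tool();np.save("T4.npy",T);p,d=capture("wrist");cv2.imwrite("pics/w8.png",p);print(T[:3,3])
p,d=capture("side");cv2.imwrite("pics/s18.png",cv2.resize(p[280:400,310:430],None,fx=5,fy=5))
E
```

```text
[ 0.49793961 -0.3981737   0.16210447]
```

View pics/w8.png

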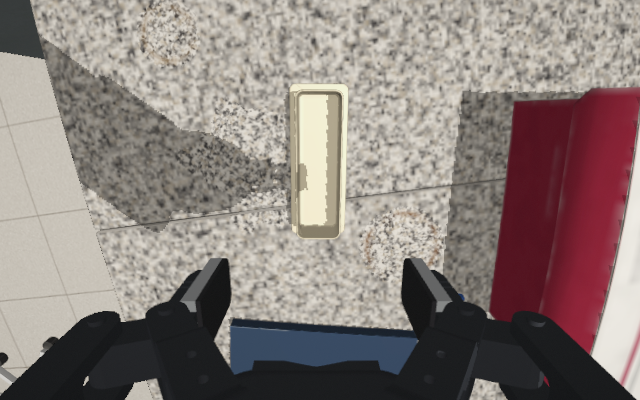

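View pics/s18.png

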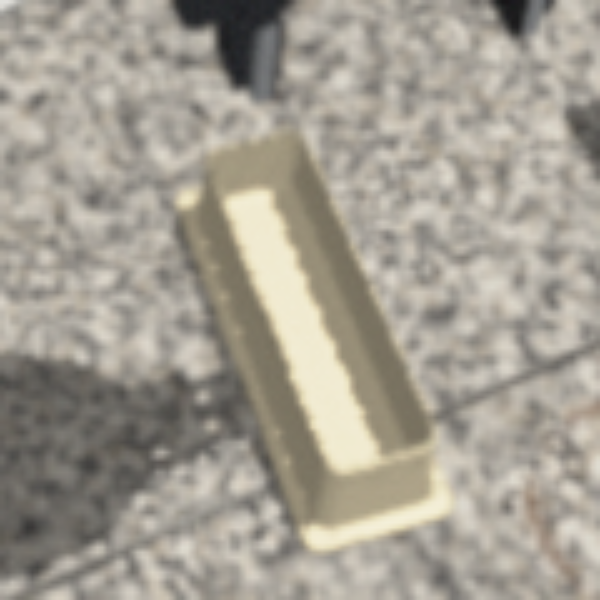

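```bash
python3 - <<'E'
from h import *
T=np.load("T4.npy")
W=onz("wrist",[(296,92),(342,92),(343,239),(298,238)],.04,T);print(W,W.mean(0))
v=(W[0]+W[1]-W[2]-W[3])/2;print("len",np.linalg.norm(v),"yaw dev",np.degrees(np.arctan2(v[1],v[0]))-90)
go(.4995,-.3765,.1,-7.6)
E
```

```text
[[ 0.4921247  -0.31171624  0.04      ]
 [ 0.53068663 -0.31677463  0.04      ]
 [ 0.5169838  -0.44859836  0.04      ]
 [ 0.47489993 -0.44204442  0.04      ]] [ 0.50367377 -0.37978341  0.04      ]
len 0.1319849844661937 yaw dev -6.728419086531773
row [ 2.21 -0.14  6.24] turn opts [np.float64(-179.9), np.float64(0.1)] yaw now -7.5 j7 44.2
```

Emit:
{"method": "jog_arm", "body": {"rows": [[2,0.2,3,0],[2,0.2,7,0],[2,0.2,11,0],[2,0.2,14,0],[2,0.2,16,0],[2,0.2,17.3,0],[2,0.2,18,0],[2,0.2,18.4,0],[2,0.2,18.4,0]]}}

```text
clock: 24.35
eef_pos: [0.5025, -0.3802, -0.0214]
orientation: [0.0, 0.752, 0.659, 0.0]
wrist_force: [0.4, 0.3, -0.7]
opening: 0.0749
```

```bash
python3 - <<'E'
from h import *
print(get_obs()["wrist_force"],get_obs()["eef_pos"])
p,d=capture("side");cv2.imwrite("pics/s19.png",cv2.resize(p[280:400,310:430],None,fx=5,fy=5))
E
```

```text
[ 0.38632636  0.29550057 -0.69722814] [ 0.5025188  -0.380183   -0.02139056]
```

View pics/s19.png

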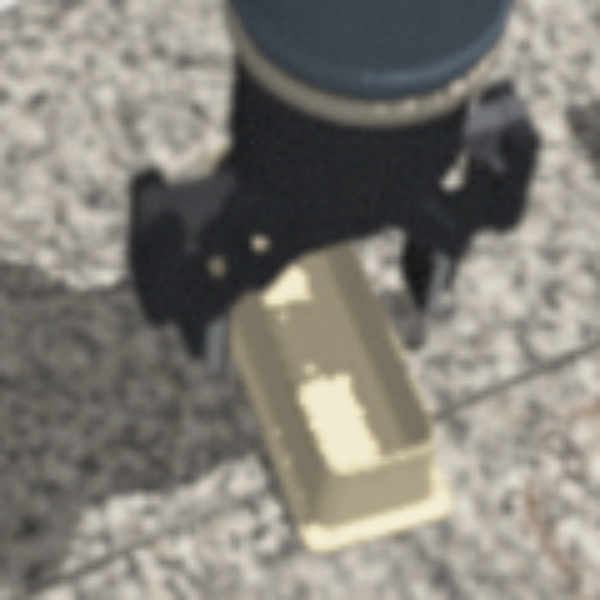

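Fingers straddle the trough around its middle; close.

Emit:
{"method": "jog_arm", "body": {"rows": [[0,0,0,0],[0,0,0,0],[0,0,0,0],[0,0,0,0],[0,0,0,0],[0,0,0,0]], "fingers": 3.2, "force": 50}}

```text
clock: 25.0
eef_pos: [0.5026, -0.3803, -0.0209]
orientation: [0.001, 0.752, 0.659, 0.0]
wrist_force: [0.1, 1.1, 6.7]
opening: 0.0413
```

Emit:
{"method": "jog_arm", "body": {"rows": [[0,0,-1,0],[0,0,-3,0],[0,0,-6,0],[0,0,-10,0],[0,0,-14,0],[0,0,-16,0],[0,0,-16,0],[0,0,-16,0]]}}

```text
clock: 25.8
eef_pos: [0.5022, -0.3798, 0.1386]
orientation: [0.0, 0.752, 0.659, 0.0]
wrist_force: [-0.9, -0.6, -1.9]
opening: 0.0412
```

```bash
python3 - <<'E'
from h import *
print(get_obs()["wrist_force"],get_obs()["eef_pos"])
T=tool();p,d=capture("wrist");cv2.imwrite("pics/w9.png",p)
p,d=capture("side");cv2.imwrite("pics/s20.png",cv2.resize(p[220:400,290:470],None,fx=3.3,fy=3.3))
go(.489,.349,.14,0)
E
```

```text
[-0.90786713 -0.55183799 -1.87984601] [ 0.50220909 -0.37979353  0.13858082]
row [ 72.03 -10.84  -0.19] turn opts [np.float64(-7.6), np.float64(172.4)] yaw now -7.6 j7 43.5
```

View pics/w9.png

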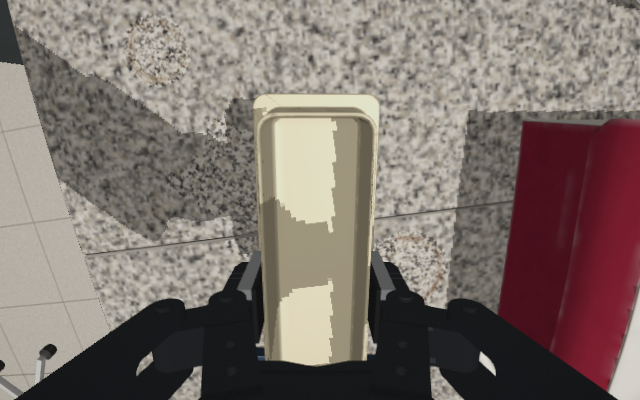

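View pics/s20.png

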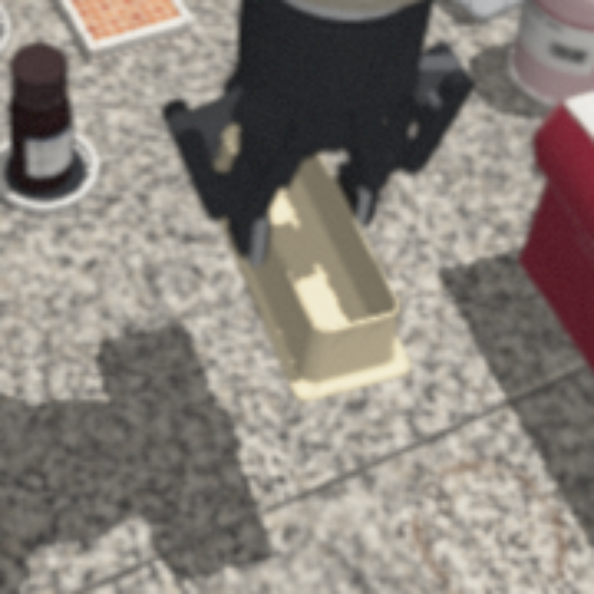

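Emit:
{"method": "jog_arm", "body": {"rows": [[3,-0.4,0,0],[7,-1,0,0],[11.5,-1.7,0,0],[16,-2.4,0,0],[20.5,-3.1,0,-1],[25,-3.8,0,-2],[29.5,-4.4,0,-3],[34,-5.1,0,-4],[38.5,-5.8,0,-5],[43,-6.5,0,-6],[47,-7.1,0,-7],[50,-7.5,0,-8]]}}

```text
clock: 27.1
eef_pos: [0.4925, 0.1285, 0.1371]
orientation: [-0.001, 0.703, 0.711, -0.001]
wrist_force: [0.8, -0.8, -0.7]
opening: 0.0411
```

Emit:
{"method": "jog_arm", "body": {"rows": [[2,0,0,0],[2,0,0,0],[2,0,0,0],[2,0,0,0]]}}

```text
clock: 27.5
eef_pos: [0.4933, 0.1441, 0.1378]
orientation: [0.0, 0.705, 0.709, -0.001]
wrist_force: [0.4, 0.2, 0.1]
opening: 0.0413
```

```bash
python3 - <<'E'
from h import *
T=tool();np.save("T5.npy",T);p,d=capture("wrist");cv2.imwrite("pics/w10.png",p);print(T[:3,3],get_obs()["opening"])
go(.489,.347,.14,1)
E
```

```text
[0.49327958 0.14413599 0.13775323] 0.04089394243447181
row [20.29 -0.33 -0.22] turn opts [np.float64(-0.7), np.float64(179.3)] yaw now 0.3 j7 -3.0
```

View pics/w10.png

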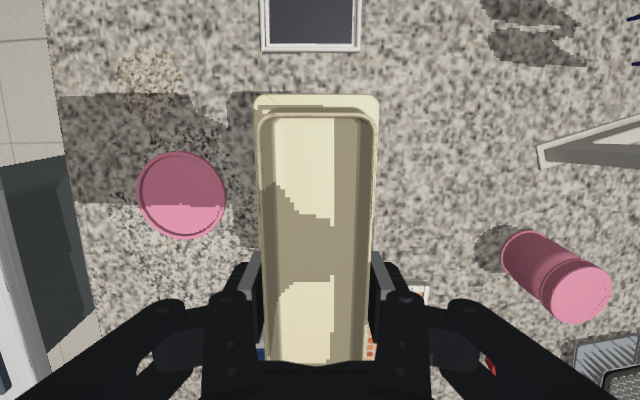

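```bash
python3 - <<'E'
from h import *
T=np.load("T5.npy")
print(onz("wrist",[(262,51),(360,50),(264,3),(358,3)],.009,T))
# trough rim near-end (far y end) centre and sides, at z=0.137+.0209+.04
z=.1378+.0209+.04
print(onz("wrist",[(259,117),(377,117)],z,T).mean(0), T[:3,3])
z-=.037
print("foot",onz("wrist",[(255,97),(380,97)],z,T).mean(0),onz("wrist",[(255,97),(380,97)],z,T))
E
```

```text
[[0.44674443 0.26242849 0.009     ]
 [0.52929376 0.26361927 0.009     ]
 [0.4493789  0.29972926 0.009     ]
 [0.52646938 0.30006927 0.009     ]]
[0.49330704 0.21128601 0.1987    ] [0.49327958 0.14413599 0.13775323]
foot [0.49322692 0.2192345  0.1617    ] [[0.46594016 0.21907248 0.1617    ]
 [0.52051368 0.21939652 0.1617    ]]
```

Emit:
{"method": "jog_arm", "body": {"rows": [[3,0,0,0],[7,-0.1,0,0],[11.5,-0.2,0,0],[15.5,-0.3,0,-0.3],[18.5,-0.4,0,-0.3],[20.5,-0.4,0,-0.3],[20.5,-0.4,0,-0.3],[20.5,-0.4,0,-0.3],[20.5,-0.4,0,-0.3],[20.5,-0.4,0,-0.3]]}}

```text
clock: 28.55
eef_pos: [0.4886, 0.3488, 0.1384]
orientation: [0.0, 0.703, 0.711, -0.0]
wrist_force: [0.7, 0.1, -0.1]
opening: 0.041
```

```bash
python3 - <<'E'
from h import *
T=tool();np.save("T6.npy",T);p,d=capture("wrist");cv2.imwrite("pics/w11.png",p);print(T[:3,3],get_obs()["opening"])
go(.4885,.3495,-.015,0.5)
E
```

```text
[0.48857895 0.34878152 0.13844965] 0.04164485396703183
row [ 0.04  0.   15.34] turn opts [np.float64(-179.9), np.float64(0.1)] yaw now 0.6 j7 -21.2
```

View pics/w11.png

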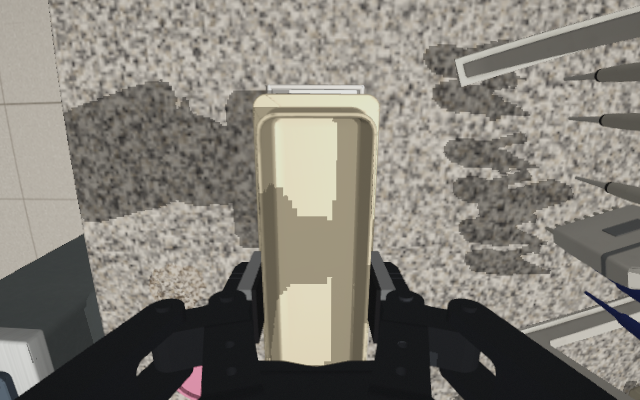

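```bash
python3 - <<'E'
from h import *
T=np.load("T6.npy")
print(onz("wrist",[(267,86),(364,86)],.009,T))
E
```

```text
[[0.44517411 0.43868825 0.009     ]
 [0.5289055  0.43954071 0.009     ]]
```

Emit:
{"method": "jog_arm", "body": {"rows": [[0.1,-0.05,3,0],[0.1,-0.05,7,0],[0.1,-0.05,10.5,0],[0.1,-0.05,13,0],[0.1,-0.05,14.3,0],[0.1,-0.05,15,0],[0.1,-0.05,15.3,0],[0.1,-0.05,15.4,0],[0.1,-0.05,15.4,0],[0.1,-0.05,15.4,0]]}}

```text
clock: 29.6
eef_pos: [0.4879, 0.3518, -0.0149]
orientation: [0.0, 0.703, 0.712, 0.001]
wrist_force: [-0.2, -0.4, -0.5]
opening: 0.0415
```

Emit:
{"method": "jog_arm", "body": {"rows": [[0,0,0.08,0],[0,0,0.15,0],[0,0,0.2,0],[0,0,0.2,0]]}}

```text
clock: 30.0
eef_pos: [0.4875, 0.3515, -0.0178]
orientation: [-0.0, 0.703, 0.712, -0.0]
wrist_force: [-0.1, -0.2, 0.3]
opening: 0.0414
```

```bash
python3 - <<'E'
from h import *
T=tool();p,d=capture("wrist");cv2.imwrite("pics/w12.png",p);print(T[:3,3],get_obs()["opening"],get_obs()["wrist_force"])
p,d=capture("side");cv2.imwrite("pics/s21.png",cv2.resize(p[80:210,190:320],None,fx=4.5,fy=4.5))
E
```

```text
[ 0.48746572  0.35146152 -0.0178424 ] 0.04130235089573498 [ 0.54755722 -0.06476196 -0.1501453 ]
```

View pics/w12.png

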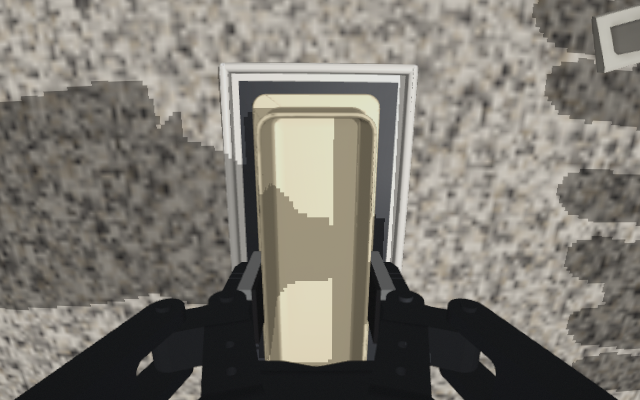

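View pics/s21.png

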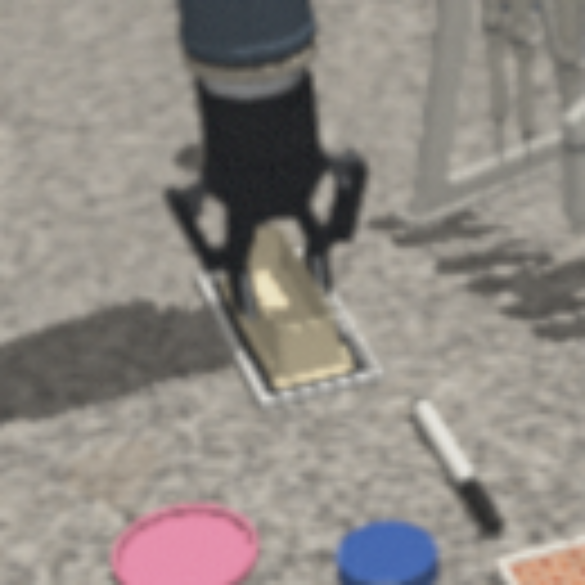

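Trough is centred inside the rim. Creep to contact, release, rise.

Emit:
{"method": "jog_arm", "body": {"rows": [[0,0,0.04,0],[0,0,0.07,0],[0,0,0.07,0]]}}

```text
clock: 30.4
eef_pos: [0.4875, 0.3514, -0.018]
orientation: [-0.0, 0.703, 0.712, 0.0]
wrist_force: [-1.7, -0.5, 7.0]
opening: 0.0416
```

Emit:
{"method": "jog_arm", "body": {"rows": [[0,0,0,0],[0,0,0,0],[0,0,0,0],[0,0,0,0],[0,0,-1.5,0],[0,0,-4.5,0],[0,0,-8.5,0],[0,0,-12.5,0],[0,0,-17,0],[0,0,-20,0],[0,0,-20,0],[0,0,-20,0]], "fingers": 6}}

```text
clock: 31.6
eef_pos: [0.4876, 0.3516, 0.1828]
orientation: [-0.0, 0.703, 0.712, 0.001]
wrist_force: [-0.4, 0.2, -1.0]
opening: 0.0596
```

```bash
python3 - <<'E'
from h import *
T=tool();np.save("T7.npy",T);p,d=capture("wrist");cv2.imwrite("pics/w13.png",p);print(T[:3,3])
p,d=capture("side");np.save("side9.npy",d);cv2.imwrite("pics/side9.png",p);cv2.imwrite("pics/s22.png",cv2.resize(p[120:280,205:405],None,fx=4,fy=4,interpolation=3)[:600])
p,d=capture("scene");cv2.imwrite("pics/c22.png",cv2.resize(p[145:275,215:415],None,fx=4,fy=4,interpolation=3))
go(.44,-.06,.2,0)
E
```

```text
[0.48758812 0.3515651  0.18278867]
row [-41.05  -5.21  -1.89] turn opts [np.float64(-179.3), np.float64(0.7)] yaw now 0.7 j7 -22.6
```

View pics/w13.png

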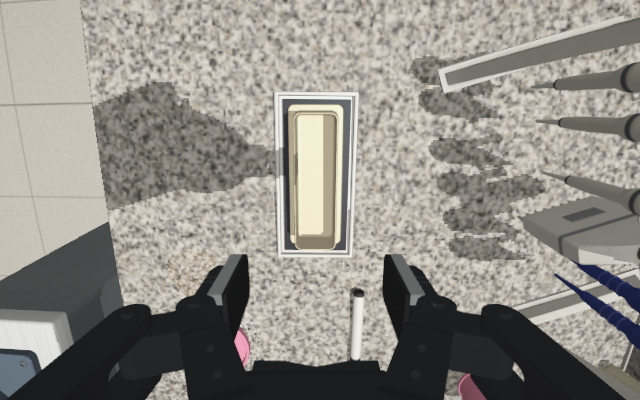

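View pics/s22.png

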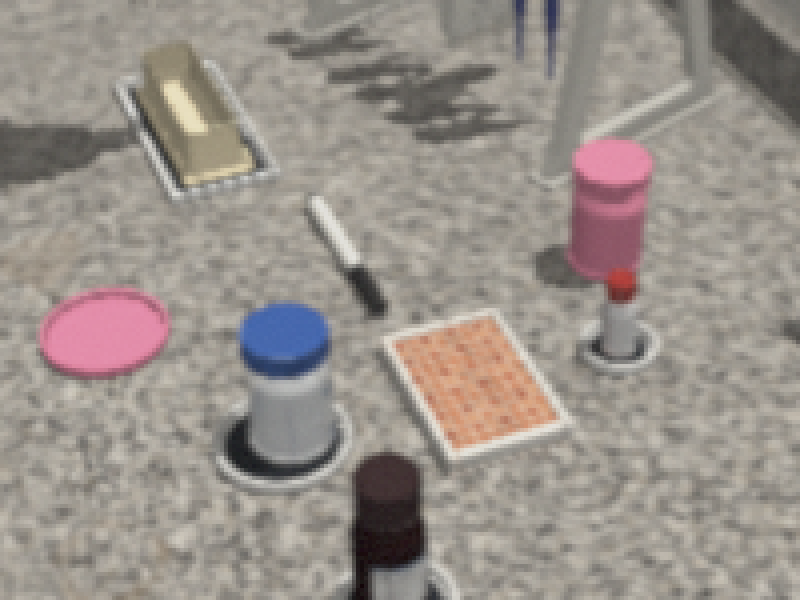

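View pics/c22.png

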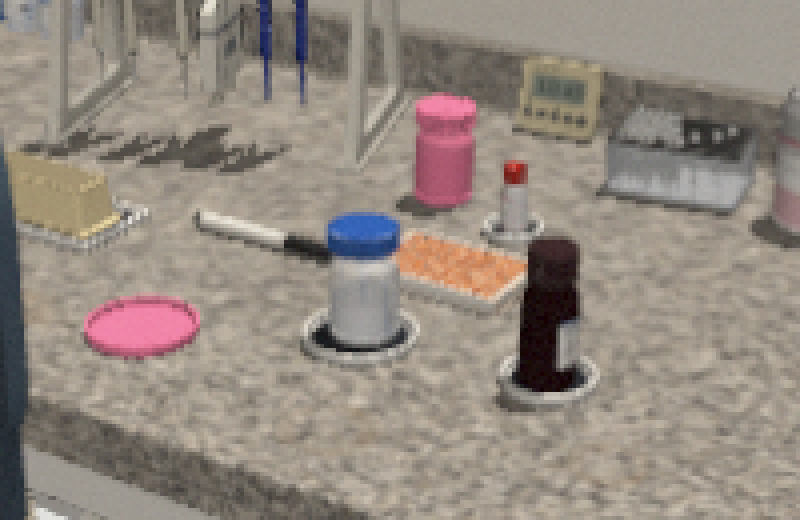

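```bash
python3 - <<'E'
from h import *
np.set_printoptions(precision=4,suppress=True)
c=lambda s,o,p:[o[0]+(p[0]+.5)/s-.5,o[1]+(p[1]+.5)/s-.5]
A=lambda p:c(4,(205,120),p);C=lambda p:c(4,(215,145),p)
D={"vial":(.063,(622,277),(515,167),[.6673,-.0154],[.6645,-.0151]),"jar":(.089,(285,325),(364,222),[.4396,-.0103],[.4379,-.0106]),"bottle":(.107,(388,472),(554,246),[.455,-.158],[.4532,-.158])}
for n,(z,a,b,s,t) in D.items():
    for nm,p,dd in(("side",A(a),s),("scene",C(b),t)):
        w=onz(nm,[p],z)[0][:2];print(n,nm,w,(w-dd)*1000)
for nm,p in (("plate1",(384,337)),("plate2",(495,310)),("plate3",(570,422)),("plate4",(452,459))): print(nm,onz("side",[A(p)],.014)[0][:2])
T=np.load("T7.npy")
W=onz("wrist",[(295,112),(337,112),(336,250),(294,249)],.043,T);print(W.mean(0),onz("wrist",[(276,93),(358,93),(352,256),(279,256)],.009,T).mean(0))
E
```

```text
vial side [ 0.6667 -0.0136] [-0.5562  1.8019]
vial scene [ 0.6622 -0.0155] [-2.2603 -0.4183]
jar side [ 0.4502 -0.0037] [10.5986  6.6275]
jar scene [ 0.4536 -0.0036] [15.7443  6.9839]
bottle side [ 0.4554 -0.1561] [0.3929 1.9416]
bottle scene [ 0.4547 -0.1569] [1.4521 1.1271]
plate1 [0.5285 0.0468]
plate2 [0.6055 0.043 ]
plate3 [ 0.603  -0.0732]
plate4 [ 0.5248 -0.0737]
[0.4871 0.3531 0.043 ] [0.4879 0.3512 0.009 ]
```

Emit:
{"method": "jog_arm", "body": {"rows": [[-4,-0.5,-1,0],[-8,-1,-1,0],[-12.5,-1.6,-1,0],[-17,-2.2,-1,0],[-21.5,-2.7,-1,0],[-26,-3.3,-1,0],[-30.5,-3.8,-1,0],[-34,-4.2,-1,0],[-36,-4.2,-1,0],[-36,-4.2,-1,0],[-36,-4.2,-1,0],[-36,-4.2,-1,0]], "fingers": 8.5}}

```text
clock: 32.95
eef_pos: [0.4499, -0.008, 0.191]
orientation: [-0.0, 0.702, 0.712, -0.0]
wrist_force: [-0.8, -0.6, -0.5]
opening: 0.0851
```

```bash
python3 - <<'E'
from h import *
T=tool();np.save("T8.npy",T);p,d=capture("wrist");cv2.imwrite("pics/w14.png",p);print(T[:3,3])
cv2.imwrite("pics/w14c.png",cv2.resize(p[100:300,220:420],None,fx=3,fy=3))
E
```

```text
[ 0.44993717 -0.00795119  0.19102273]
```

View pics/w14c.png

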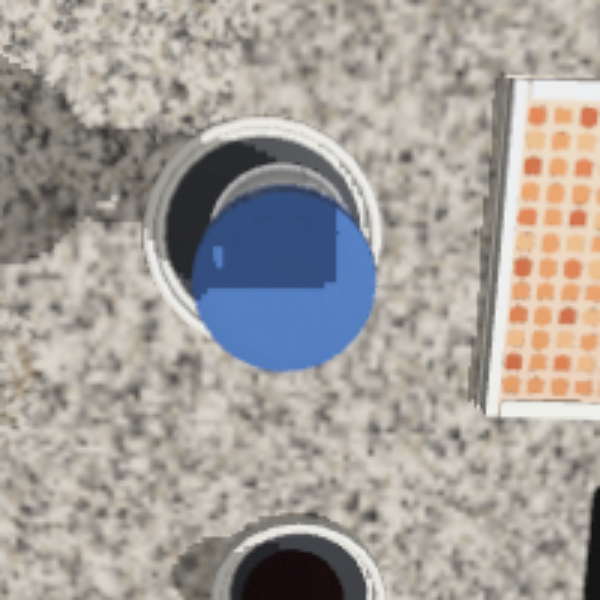

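```bash
python3 - <<'E'
from h import *
T=np.load("T8.npy")
print(onz("wrist",[(315,193)],.089,T)[0],onz("wrist",[(307.8,178.3)],.009,T)[0])
go(.449,-.0055,.0015,0.6)
E
```

```text
[ 0.448738   -0.00602891  0.089     ] [ 0.44073991 -0.00891572  0.009     ]
row [ 0.24 -0.08 18.96] turn opts [np.float64(-179.8), np.float64(0.2)] yaw now 0.8 j7 10.9
```

Emit:
{"method": "jog_arm", "body": {"rows": [[0.25,0,4,0],[0.25,0,8,0],[0.25,0,11.5,0],[0.25,0,14,0],[0.25,0,16,0],[0.25,0,17.5,0],[0.25,0,18.5,0],[0.25,0,18.9,0],[0.25,0,18.9,0],[0.25,0,18.9,0]]}}

```text
clock: 34.0
eef_pos: [0.4505, -0.0064, 0.003]
orientation: [0.0, 0.702, 0.712, 0.0]
wrist_force: [0.5, 1.0, 0.2]
opening: 0.0851
```

Emit:
{"method": "jog_arm", "body": {"rows": [[0,0,0,0],[0,0,0,0],[0,0,0,0],[0,0,0,0],[0,0,0,0],[0,0,0,0],[0,0,0,0]], "fingers": 4.3, "force": 40}}

```text
clock: 34.7
eef_pos: [0.4499, -0.0065, 0.0031]
orientation: [-0.0, 0.703, 0.712, 0.0]
wrist_force: [-2.6, 0.2, 8.4]
opening: 0.0506
```

Emit:
{"method": "jog_arm", "body": {"rows": [[0,0,-0.5,0],[0,0,-1,0],[-0.15,-0.5,-1,0],[-0.3,-0.9,-1,0],[-0.3,-0.9,-1,0],[-0.3,-0.9,-0.6,0],[-0.3,-0.9,-0.2,0],[-0.3,-0.9,-0.1,0],[-0.3,-0.9,-0.05,0],[-0.3,-0.9,-0.05,0]]}}

```text
clock: 35.7
eef_pos: [0.441, -0.0096, 0.0031]
orientation: [-0.0, 0.703, 0.712, 0.0]
wrist_force: [-2.0, 0.0, 7.9]
opening: 0.051
```

```bash
python3 - <<'E'
from h import *
print(get_obs()["wrist_force"],get_obs()["eef_pos"])
p,d=capture("side");cv2.imwrite("pics/s23.png",cv2.resize(p[170:260,230:320],None,fx=6,fy=6,interpolation=3))
p,d=capture("scene");cv2.imwrite("pics/c23.png",cv2.resize(p[170:260,270:360],None,fx=6,fy=6,interpolation=3))
E
```

```text
[-1.97609176  0.04886969  7.92433932] [ 0.44098708 -0.00963775  0.0030649 ]
```

View pics/s23.png

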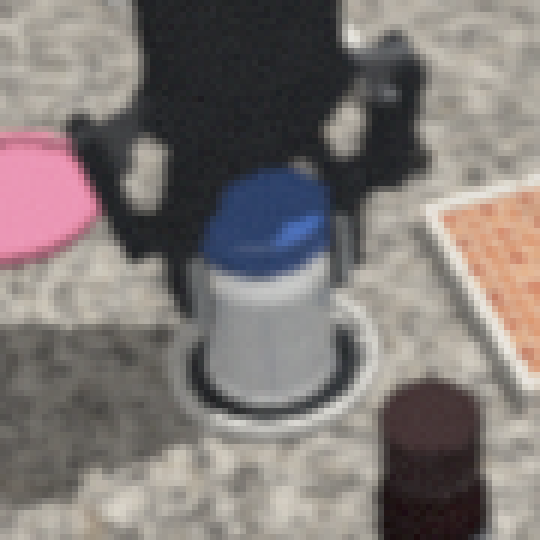

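View pics/c23.png

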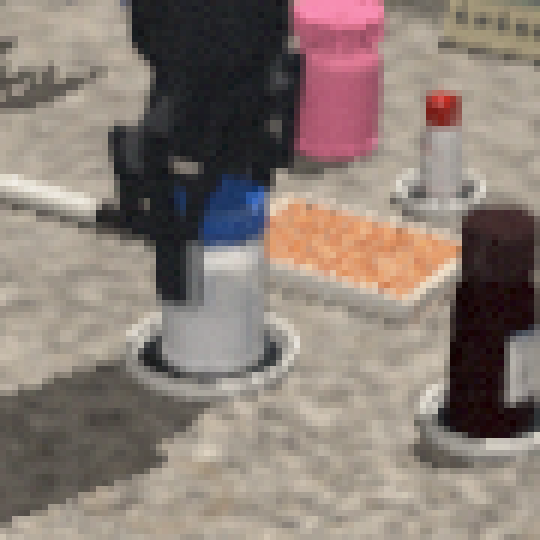

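Emit:
{"method": "jog_arm", "body": {"rows": [[0,0,0,0],[0,0,0,0],[0,0,0,0],[0,0,0,0],[0,0,0,0],[0,0,0,0],[0,0,0,0]], "fingers": 7.6}}

```text
clock: 36.5
eef_pos: [0.4411, -0.0097, 0.003]
orientation: [0.0, 0.703, 0.712, -0.0]
wrist_force: [-0.4, -0.5, 0.9]
opening: 0.0761
```

```bash
python3 - <<'E'
from h import *
print(get_obs()["wrist_force"],get_obs()["eef_pos"],get_obs()["opening"])
p,d=capture("side");cv2.imwrite("pics/s24.png",cv2.resize(p[170:260,230:320],None,fx=6,fy=6,interpolation=3))
E
```

```text
[-0.37275488 -0.50444823  0.89146936] [ 0.4411275  -0.00968838  0.00298156] 0.07605504951231085
```

View pics/s24.png

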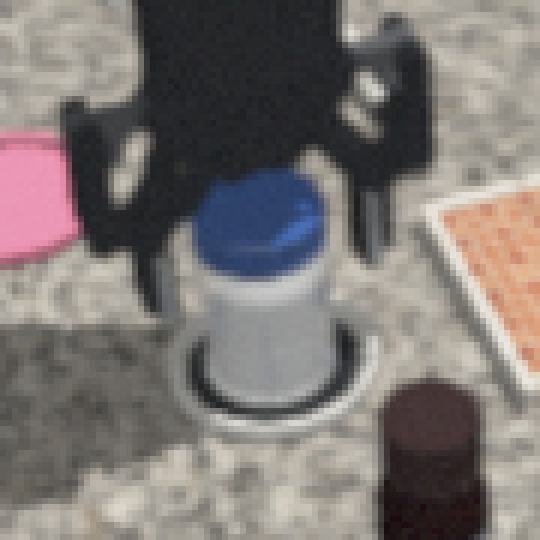

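Jar released, still centred. Rise straight up and stand clear.

Emit:
{"method": "jog_arm", "body": {"rows": [[0,0,-1,0],[0,0,-3,0],[0,0,-6,0],[0,0,-9,0],[0,0,-13,0],[0,0,-17,0],[0,0,-20,0],[0,0,-20,0],[0,0,-20,0]]}}

```text
clock: 37.45
eef_pos: [0.4411, -0.0094, 0.2037]
orientation: [0.0, 0.702, 0.712, 0.001]
wrist_force: [-0.6, 0.4, 0.2]
opening: 0.076
```

```bash
python3 - <<'E'
from h import *
T=tool();np.save("T9.npy",T);p,d=capture("wrist");cv2.imwrite("pics/w15.png",cv2.resize(p[100:300,220:420],None,fx=3,fy=3))
p,d=capture("side");cv2.imwrite("pics/s25.png",cv2.resize(p[120:290,205:405],None,fx=3.5,fy=3.5,interpolation=3)[:600])
E
```

```text
(no output)
```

View pics/w15.png

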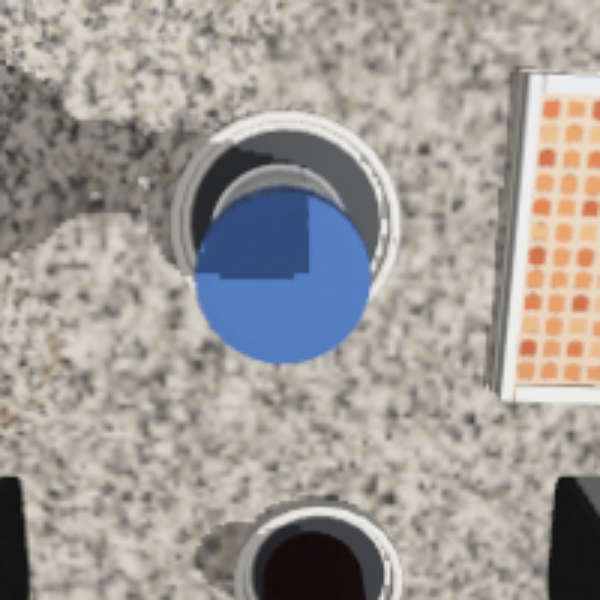

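View pics/s25.png

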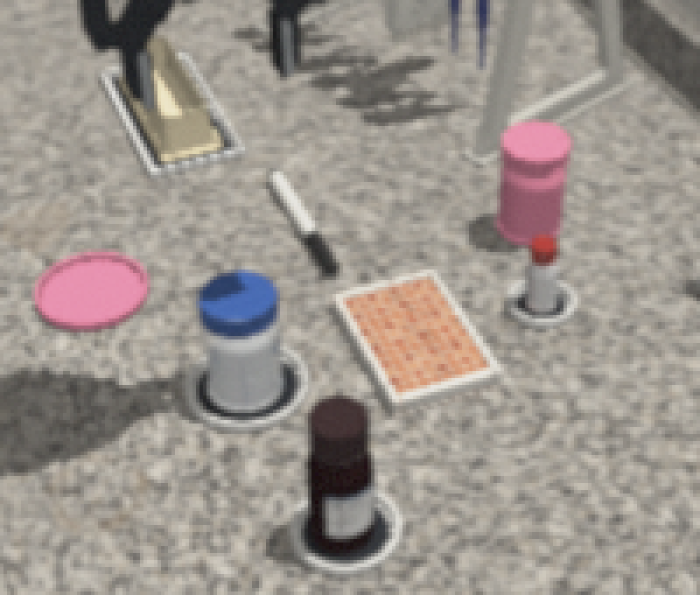

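```bash
python3 - <<'E'
from h import *
T=np.load("T9.npy")
print(onz("wrist",[(220+283/3,100+275/3)],.089,T)[0],onz("wrist",[(220+287/3,100+226/3)],.009,T)[0])
print(close_job())
E
```

```text
[ 0.43956042 -0.00921488  0.089     ] [ 0.44082735 -0.00919045  0.009     ]
the job is handed in; nothing more can be done
None
```

All four containers are standing upright in their matching trays, released and with the gripper clear above, and I handed the job in at about 37 s.

**Last checks, from the camera pictures:**

| Container | Distance from tray centre | Allowed |
|---|---|---|
| Vial | about 2 mm | 13 mm |
| Brown bottle | about 2 mm | 13 mm |
| Jar | about 1 mm | 15 mm |
| Trough | about 2 mm, lying along the tray by eye | 16 mm |

- **Sitting on the floor:** each container met its tray floor with a small contact force before I let go, and each looks upright and inside the rim. I did not measure height or tilt directly.
- **Well plate:** its corners showed less than 1.5 mm of apparent movement, measured before the second jar placement. In the last picture it still lies in the same place.

**What went wrong or disagreed:**
- **Finger tips:** they were really about 30–38 mm above the reported TCP height. The first close therefore caught only the vial's cap. I opened, went lower and set all later grasp heights by the pictures.
- **Jar:** I pressed it down too hard the first time (24.7 N, under the limit). It ended 8–17 mm off centre, depending on the camera, so I regripped it and set it down again centred.
- **Camera disagreement:** the cameras differ from one another by 2–4 mm on most positions.

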